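# Roll the printed pulley into its bay and chock it

### The arm

A 6-joint arm with a two-finger parallel gripper is mounted at the origin on the work surface. World frame = base frame: x ahead of the robot, y to its left, z up, the work surface at z = 0. Lengths are in m, angles in rad, forces in N, time in s.
With the tool pointing down it reaches from about 0.25 to 0.8 m from the base axis. Payload 3.9 kg.
Tool frame: the origin (TCP) lies on the centre line of the jaws, within the pads' length; the fingertips stand 22 mm ahead of it and the grasp point (between the pads) lies 3 mm ahead of it; z points along the fingers, y is the direction in which the jaws open and shut (so a half turn about z gives the same grasp; the last joint's range is limited). The gripper opens to 85 mm and grips with 20 to 120 N. Pads are 22 mm wide; open, the fingers measure 114 mm over their backs; the gripper's body (76 mm by 85 mm) begins 54 mm behind the grasp point. The pads swing forward as they close: fully open they stand 13 mm farther back than shut.
Start: joints at [0, 0.26, -0.138, 1.173, 0, 1.571], TCP at [0.525, -0, 0.253] pointing down, gripper open.
Joint ranges: [-2.78, 2.78], [-0.83, 1.72], [-1.28, 1.37], [-1.9, 2.12], [-1.57, 1.48], [-3.14, 3.14]. Speed limits (rad/s): [2.57, 2.57, 3.14, 3.14, 3.14, 3.14].

### API

Orientations are given as a rotation vector (axis times angle).
In Python, from station import env gives the robot as it stands.
- The arm moves only by the tool move_arm, never from a script. Its argument "commands" is a list of rows, each an object of numbers: "claw": the opening, from 0 (shut) to 1 (fully open); "dx", "dy", "dz": the shift along the tool's x, y, z in units of 0.3 m (1.0 is 0.3 m); "rx", "ry", "rz": the turn, a rotation vector about the tool's x, y, z in units of 360 degrees (1.0 is 360 degrees). In form: [{"claw": .., "dx": .., "dy": .., "dz": .., "rx": .., "ry": .., "rz": ..}, ...]. A call has 1 to 10 rows; each row is the pose to reach, as a shift and turn from the pose commanded when the call began, along the tool's axes at that moment, turning the shorter way round; what a row does not reach only later rows make up. A row lasts 1/8 s, in which the tool goes at most 62.5 mm and 10.7 degrees, less where a joint would pass 70% of its speed; a pose out of reach is approached as far as the arm can. A call with a number of a shift or a turn outside -1 to 1 is refused whole. A call with a gripper value outside its range is refused whole. The fingers move at their own pace and stop on an object; the grip force is fixed at half the most. Time passes only in rows, so rows that repeat a pose let the fingers close. It gives the time, the measured TCP pose, the force and the opening at its end, in the units of the state.
- env.get_state(): the state, without advancing time (a new reading comes with each control period).
- env.read_camera(name): name is "scene" or "side" or "wrist"; returns a dict with "frame" (400x640x3 uint8, blue, green, red), "range_z" (400x640 float32, m along the optical axis (not along the pixel's ray), 0 where there is no reading), "fx", "fy", "cx", "cy" (pixels), "R" (3x3) and "t" (3): a world point X has camera coordinates R X + t; the wrist camera has in their place "mount" (4x4, takes a point from camera to tool coordinates, whose origin is the TCP and whose axes are the flange's). Camera axes: x right, y down, z forward; pixel columns grow to the right and rows downward; lengths in m; the calibration is good to about 2 mm. A picture is of the moment at which its call begins: read the wrist's pose just before it.
- env.sign_off(): hands the job in, once; it reports no verdict.
Trained networks look in a picture, given as the dict that the camera call returned (one of the last four; its "shot" number tells which), for a name from the list of things; names that differ only in an ending like _2 or _b are one class to them, and where a whole thing is asked for, a point or a joint stands for the part that bears it (a point fixed in the world has none). Each returns a list of dicts, best first, with "confidence" (0 to 1); they miss things now and then, are a little off and sometimes report something else, mostly with a low value. They report only what shows in the picture. A call takes as long as a camera call. They do not tell look-alikes from the thing itself.
- env.look_for(picture, query): "centre" ([x, y, z] in m, in world coordinates, good to about 4 mm: the middle of the surface that is visible of it).
- env.trace(picture, query): "mask" (400x640 bool, what is visible of it).
The state is a dict: "clock": time; "qpos": joint angles; "dq": joint speeds; "joint_torque": joint torques, N m; "ee_pos": TCP position; "tcp_rot": TCP orientation; "ft_force": force on the tool from outside, world axes, zero at the start; "ft_torque": the same for the moment, N m; "finger_gap": opening from 0.0 (shut) to 1.0 (fully open).
Only numpy, scipy, OpenCV 4.12 (cv2) and the standard library are available. Lean on these libraries where they do the work, as an engineer would, in place of code of your own. Each camera call takes 0.05 s, during which the arm holds its last target.

### The job

Roll the white pulley on its rim across the mat and into the low-railed parking bay, right up against the end stop, turning freely as it goes; keep it standing the whole way, do not drag it or lift it off the mat, and let go of it there. Then lift the wheel chock over the front rail of the low shelf and set it down flat in the bay, pressed up to the pulley or nearly so, sloping nose towards it, so that it cannot roll back out. Leave the jar, can, bottle and cup where they stand.

Things in the scene. Friction and masses are not known exactly. Their poses are not given: they have to be found in the camera images.
- pulley: White pulley standing on its rim: 80 mm diameter, 36 mm over two flanges, 104 mm over its two axle stubs (16 mm diameter, 34 long). Origin: its centre, 40 mm above the mat. Own x = axle; at the start z is up, y level and away from the bay; y, z turn as it rolls. 0.25-0.5 kg. Low rolling friction: pushed slowly it runs on some cm; squeezed by rim or stub it cannot turn.
- bay: Fixed parking bay: two rails 12 mm high, 10 wide, 54 mm apart inside, from y = -40 to +100 mm, flaring out to 80 mm apart at y = +126, and an end stop 55 mm high, 36 wide, face at y = -40 (foot 70 x 30 mm, 6 high). Its floor is the mat. Origin: on the mat, midway between the rails, below the axle of a pulley touching the stop. z up, y points out of the open mouth: the pulley rolls in along -y.
- chock: Grey wheel chock, 67 mm long (y), 40 wide (x), 0.14 kg, on the shelf. Origin: middle of its underside, z up. A 40-degree slope rises from the nose (y = -32 mm, 3 mm high) to 30 mm high at y = 0; then a block 30 high to y = +35. Upright grip fin on the block: 14 mm thick (x), y = -2 to +35 mm, z = 30 to 75. Touching the pulley, the two origins are 50 mm apart on plan.
- shelf: Fixed low steel shelf: board 100 mm deep (x), 340 long (y), its top 40 mm above the mat. Retaining rail, 8 mm thick, along the front (x = -46 mm), its top at 65 mm, 25 mm above the board; back plate 8 mm thick (x = +50 mm) up to 70 mm. Origin: on the mat under the middle of the board.
- jar: Bystander: white jar with a black lid, 60 mm diameter, 75 mm tall, on the mat between the pulley and the bay. Origin: middle of its underside.
- canister: Bystander: plain pale can, 64 mm diameter, 85 mm tall, on the shelf beside the chock. Origin: middle of its underside.
- bottle: Bystander: white bottle, 72 mm diameter, 170 mm tall, on the mat at the far left. Origin: middle of its underside.
- cup: Bystander: aluminium cup, 80 mm diameter, 55 mm tall, on the mat near the robot on the right. Origin: middle of its underside.
There are look-alikes about, which are no part of the job. What is shaped like the pulley but blue, orange or yellow is not meant.

How it is judged:
On the way, in this order (a step that is already met when the one before it is completed fails the run):
1. the pulley has rolled half a turn, so that its own z axis points down (angle between pulley's own z axis and vertical above 2 rad), for 0.05 s.
2. the pulley has rolled on to a whole turn, so that its own z axis points up again (angle between pulley's own z axis and vertical below 1 rad), for 0.05 s.
3. the pulley stands in the bay, within 10 mm of the stop, at rest and let go, while the chock is still on the shelf (y of pulley in the frame of bay below 0.01 m and x of pulley in the frame of bay between -0.01 and 0.01 m and height (world z) of pulley below 0.044 m and angle between pulley's own x axis and vertical between 1.42 and 1.72 rad and linear speed of pulley below 0.02 m/s and contact force between the fingers and pulley below 0.1 N and height (world z) of chock above 0.03 m), for 0.2 s.
At the end, for the whole second after the job is handed in: The pulley stands upright on the mat between the rails, axle within 10 mm of touching the stop and of the centre line; the chock stands flat on the mat between the rails behind it, nose to the pulley, origins at most 62 mm apart on plan (12 mm short of touching); both at rest (y of pulley in the frame of bay below 0.01 m and x of pulley in the frame of bay between -0.01 and 0.01 m and height (world z) of pulley below 0.044 m and angle between pulley's own x axis and vertical between 1.42 and 1.72 rad and linear speed of each of pulley, chock below 0.02 m/s and horizontal distance between pulley and chock below 0.062 m and y of pulley in the frame of chock below -0.035 m and x of chock in the frame of bay between -0.01 and 0.01 m and height (world z) of chock below 0.005 m and angle between chock's own z axis and vertical below 0.1 rad).
It fails at once if the pulley leans more than 24 degrees or falls flat (angle between pulley's own x axis and vertical below 1.15 rad or angle between pulley's own x axis and vertical above 1.99 rad).
It fails at once if the pulley is lifted off the mat (more than 12 mm) (height (world z) of pulley above 0.052 m).
It fails at once if the jar, can, bottle or cup is shifted by more than 30 mm (distance of any of jar, canister, bottle, cup from where it was at the start of the episode above 0.03 m).
It also fails if it takes over 72 s, if anything falls off the work surface, if the arm or the gripper's body presses on something with over 40 N, if the wrist force passes 120 N, or if a joint passes its speed limit or range.

## Working session

There is one attempt and no reset: what is moved stays moved. The work goes in short steps, Python scripts to look and compute and a tool call to move; the robot and the scene stay as the last step left them, time stands still between calls to the robot, and variables do not carry over. Pictures are saved under pics/ and viewed, and the job is handed in when it is done.

Besides the shell and the picture viewer there is one more tool, called after ">>>" by a JSON object that holds its "fn" and its "kwargs", one argument or row to a line. move_arm: Moves the arm, as the interface text tells. Shifts and turns lie within -1 to 1; 1 stands for 0.3 m of shift or 360 degrees of turn. Its arguments: {"type":"object","properties":{"commands":{"type":"array","items":{"type":"object","properties":{"claw":{"type":"number"},"dx":{"type":"number","minimum":-1,"maximum":1},"dy":{"type":"number","minimum":-1,"maximum":1},"dz":{"type":"number","minimum":-1,"maximum":1},"rx":{"type":"number","minimum":-1,"maximum":1},"ry":{"type":"number","minimum":-1,"maximum":1},"rz":{"type":"number","minimum":-1,"maximum":1}}}}},"required":["commands"]}

```bash
ls; mkdir -p pics; python3 - <<'E'
from station import env
import cv2, numpy as np
s=env.get_state()
print({k:np.round(v,3) for k,v in s.items()})
for n in ("scene","side","wrist"):
    p=env.read_camera(n)
    cv2.imwrite(f"pics/{n}0.png",p["frame"])
    print(n,{k:(np.round(v,3).tolist() if not np.isscalar(v) else v) for k,v in p.items() if k not in("frame","range_z")})
    for q in ("pulley","bay","chock","shelf","jar","canister","bottle","cup"):
        r=env.look_for(p,q)
        print(q,[(np.round(d["centre"],3).tolist(),round(d["confidence"],2)) for d in r[:4]])
E
```

```text
pics
{'clock': np.float64(0.0), 'qpos': array([-0.   ,  0.261, -0.139,  1.173,  0.   ,  1.571]), 'dq': array([ 0.   , -0.001, -0.001, -0.001,  0.   ,  0.002]), 'joint_torque': array([-0.0000e+00, -4.0568e+01,  2.5393e+01,  1.9000e-02, -0.0000e+00,
        0.0000e+00]), 'ee_pos': array([ 0.524, -0.   ,  0.252]), 'tcp_rot': array([-2.22e+00, -2.22e+00,  2.00e-03]), 'ft_force': array([ 0.213, -0.864,  0.181]), 'ft_torque': array([-0.016, -0.011, -0.009]), 'finger_gap': np.float64(1.001)}
scene {'fx': 426.07059392852545, 'fy': 426.07059392852545, 'cx': 317.9595555044445, 'cy': 206.67915449028297, 'R': [[-0.121, 0.992, 0.02], [0.683, 0.098, -0.724], [-0.721, -0.074, -0.689]], 't': [0.034, -0.336, 1.583], 'shot': 1}
pulley [([0.85, 0.161, 0.055], 0.86), ([0.319, 0.3, 0.052], 0.77), ([0.486, 0.307, 0.053], 0.7), ([0.271, -0.267, 0.035], 0.38)]
bay [([0.518, -0.279, 0.01], 0.81), ([0.699, 0.004, 0.043], 0.34)]
chock [([0.703, -0.067, 0.113], 0.58)]
shelf [([0.702, 0.005, 0.043], 0.77)]
jar [([0.523, 0.03, 0.054], 0.91)]
canister [([0.7, -0.072, 0.112], 0.91)]
bottle [([0.744, 0.31, 0.097], 0
[... 660 characters left out ...]
089, 0.112], 0.61), ([0.492, 0.02, 0.05], 0.23)]
bottle [([0.7, 0.305, 0.106], 0.6)]
cup [([0.27, -0.257, 0.022], 0.55)]
wrist {'fx': 301.84962276814827, 'fy': 301.84962276814827, 'cx': 320.5898086252767, 'cy': 198.56029298051354, 'mount': [[0.001, -0.962, -0.272, 0.068], [1.0, 0.001, 0.0, 0.001], [-0.0, -0.272, 0.962, -0.12], [0.0, 0.0, 0.0, 1.0]], 'shot': 3}
pulley [([0.813, 0.147, 0.046], 0.81)]
bay [([0.533, -0.215, -0.003], 0.6)]
chock [([0.688, 0.095, 0.069], 0.92)]
shelf [([0.7, 0.053, 0.04], 0.81), ([0.265, -0.298, 0.041], 0.37)]
jar [([0.505, 0.039, 0.075], 0.93)]
canister [([0.669, -0.058, 0.118], 0.64)]
bottle []
cup [([0.266, -0.297, 0.042], 0.67), ([0.672, -0.057, 0.121], 0.62)]
```

View pics/scene0.png

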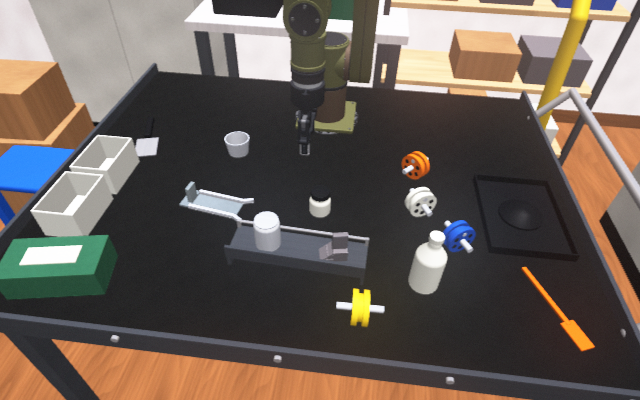

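View pics/side0.png

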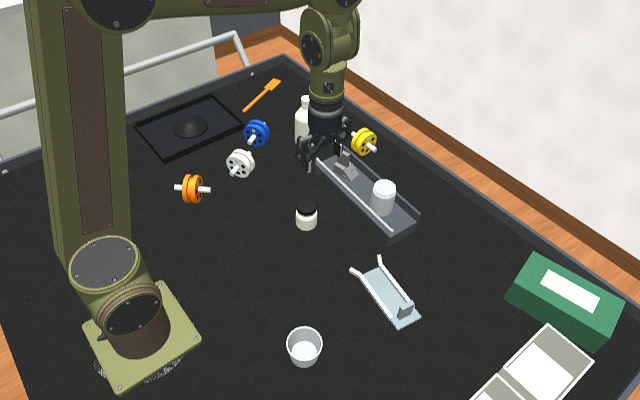

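View pics/wrist0.png

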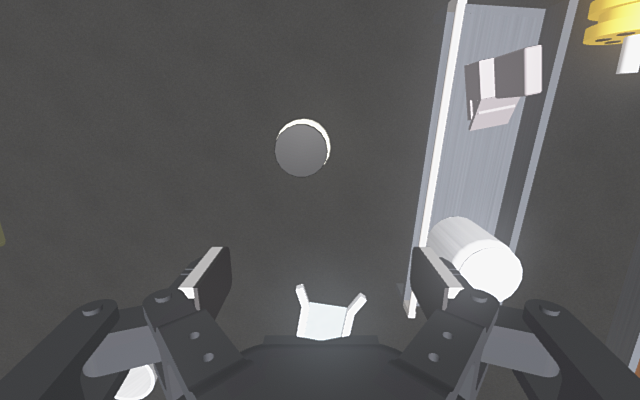

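The scene view shows the white pulley at about (421,202), between orange (415,165) and blue (459,236) look-alikes. The jar is at (320,204), the bay at (215,203) with its mouth to the right, and the chock at (338,245) on the shelf. Next I'll measure exact poses.

```bash
cat > h.py <<'E'
import numpy as np, cv2
from scipy.spatial.transform import Rotation as Ro
from station import env
def cloud(p,s=None):
    z=p["range_z"]; v,u=np.mgrid[:400,:640]
    c=np.stack([(u-p["cx"])/p["fx"]*z,(v-p["cy"])/p["fy"]*z,z],-1)
    if "R" in p: w=(c-p["t"])@p["R"]
    else:
        m=p["mount"]; c=c@m[:3,:3].T+m[:3,3]
        w=c@Ro.from_rotvec(s["tcp_rot"]).as_matrix().T+s["ee_pos"]
    w[z==0]=np.nan
    return w
def top(ws,fs,x0,x1,y0,y1,name,zmin=0.004,res=0.0005,scale=1):
    pass
E
python3 - <<'E'
from h import *
cl={}
for n in ("scene","side","wrist"):
    s=env.get_state(); p=env.read_camera(n); w=cloud(p,s); cl[n]=(w,p["frame"])
    np.savez(f"c_{n}.npz",w=w,f=p["frame"])
    # upsampled crops
for n in ("scene","side","wrist"):
    w,f=cl[n]
    g=(np.abs(w[...,0]-.6)<.3)&(np.abs(w[...,1])<.45)
    fl=g&(np.abs(w[...,2])<.02)
    print(n,"floor",np.nanmedian(w[fl][:,2]))
    # white pulley
    m=(np.abs(w[...,0]-.475)<.075)&(np.abs(w[...,1]-.30)<.075)&(w[...,2]>.008)&(w[...,2]<.1)&(f.min(-1)>60)
    P=w[m]; print(n,len(P))
    if len(P)>50:
        print(np.round(P.min(0),3),np.round(P.max(0),3),np.round(P.mean(0),3))
        # grid print
def crop(n,u,v,r,k,name):
    f=cl[n][1][max(v-r,0):v+r,max(u-r,0):u+r]
    cv2.imwrite(name,cv2.resize(f,None,fx=k,fy=k,interpolation=cv2.INTER_CUBIC))
    return cv2.resize(f,(380,380),interpolation=cv2.INTER_CUBIC)
a=crop("scene",421,202,35,6,"pics/a.png");b=crop("side",240,163,35,6,"pics/b.png")
cv2.imwrite("pics/pul.png",np.hstack([a,b]))
a=crop("scene",215,203,45,6,"pics/a.png");b=crop("side",388,293,50,6,"pics/b.png")
cv2.imwrite("pics/bay.png",np.hstack([a,b]))
E
```

```text
scene floor 0.0011299481991701723
scene 690
[0.422 0.266 0.008] [0.55  0.374 0.084] [0.484 0.307 0.055]
side floor 0.00042778946424643484
side 580
[0.42  0.266 0.008] [0.549 0.375 0.085] [0.467 0.301 0.054]
wrist floor -0.00013579880123104626
wrist 0
```

View pics/pul.png

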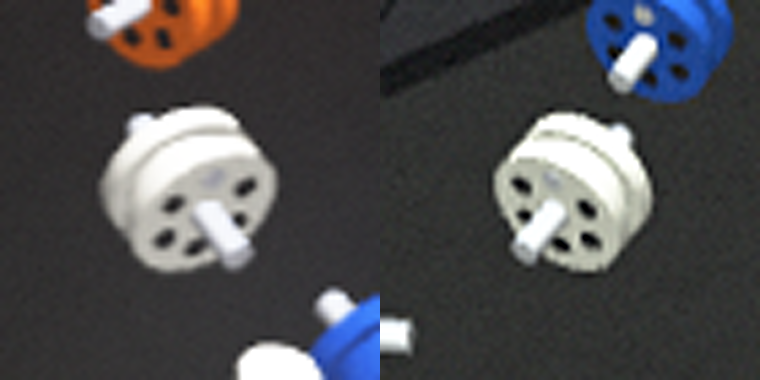

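View pics/bay.png

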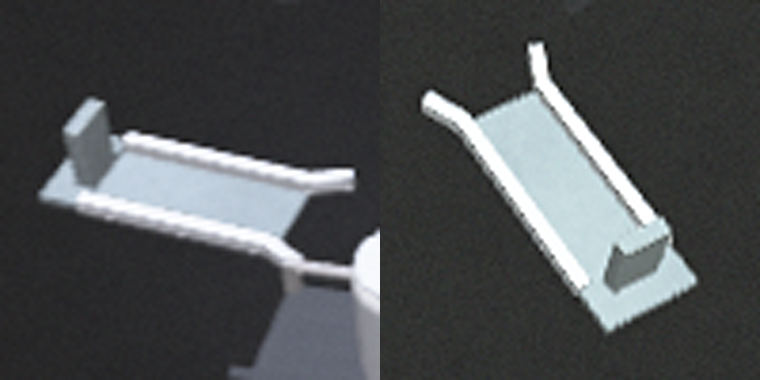

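```bash
cat >> h.py <<'E'
from scipy.optimize import least_squares
def box(P,c,h):
    q=np.abs(P-np.array(c))-np.array(h)
    return np.linalg.norm(np.maximum(q,0),axis=1)+np.minimum(q.max(1),0)
def cylx(P,r,h):
    q=np.stack([np.hypot(P[:,1],P[:,2])-r,np.abs(P[:,0])-h],1)
    return np.linalg.norm(np.maximum(q,0),axis=1)+np.minimum(q.max(1),0)
def cylz(P,r,H):
    q=np.stack([np.hypot(P[:,0],P[:,1])-r,np.abs(P[:,2]-H/2)-H/2],1)
    return np.linalg.norm(np.maximum(q,0),axis=1)+np.minimum(q.max(1),0)
def loc(P,x,y,a):
    c,s=np.cos(a),np.sin(a); d=P[:,:2]-[x,y]
    return np.stack([d@[c,s],d@[-s,c],P[:,2]],1)
def pulley(P):
    P=P-[0,0,.04]; return np.minimum(cylx(P,.04,.018),cylx(P,.008,.052))
def bay(P):
    d=[box(P,(sg*.032,.03,.006),(.005,.07,.006)) for sg in(1,-1)]
    d+=[box(P,(0,-.05,.0275),(.018,.010,.0275))]
    d+=[box(P,(0,.03,-.005),(.035,.09,.006))]
    return np.min(d,0)
def chock(P):
    wedge=np.maximum(box(P,(0,.0015,.015),(.02,.0335,.015)), (P[:,2]-.003)*np.cos(np.radians(40))-(P[:,1]+.032)*np.sin(np.radians(40)))
    return np.minimum(wedge,box(P,(0,.0165,.0525),(.007,.0185,.0225)))
def fit(sdf,P,x0):
    f=lambda q:sdf(loc(P,*q))
    r=least_squares(f,x0,loss="soft_l1",f_scale=.002,x_scale=[.01,.01,.1])
    e=np.abs(f(r.x)); return r.x,np.median(e),len(P),r.cost
E
cat > m1.py <<'E'
from h import *
for n in ("scene","side","both"):
    if n=="both":
        W=np.concatenate([np.load(f"c_{k}.npz")["w"].reshape(-1,3) for k in("scene","side")]);F=np.concatenate([np.load(f"c_{k}.npz")["f"].reshape(-1,3) for k in("scene","side")])
    else:
        d=np.load(f"c_{n}.npz");W=d["w"].reshape(-1,3);F=d["f"].reshape(-1,3)
    def sel(x,y,r,z0,z1): return (np.hypot(W[:,0]-x,W[:,1]-y)<r)&(W[:,2]>z0)&(W[:,2]<z1)
    m=sel(.478,.298,.07,.008,.1)&(F.min(1)>60)
    rs=[fit(pulley,W[m],[.475,.30,a]) for a in(-.9,-.5,0,.5)]
    r=min(rs,key=lambda r:r[-1]); print(n,"pulley",np.round(r[0],4),r[1:],[round(q[-1]*1e3,3) for q in rs])
    m=sel(.52,-.26,.16,.003,.07)&(F.min(1)>60)&(W[:,0]<.635)
    rs=[fit(bay,W[m],[.518,-.30,a]) for a in(-.3,0,.3)]
    r=min(rs,key=lambda r:r[-1]); print(n,"bay",np.round(r[0],4),r[1:],[round(q[-1]*1e3,3) for q in rs])
    m=sel(.70,.09,.06,.044,.13)&(np.abs(W[:,0]-.70)<.04)
    rs=[fit(chock,W[m]-[0,0,.04],[.70,.09,a]) for a in(-2.5,-1.5,-.8,0,.8,1.6,2.4,3.1)]
    r=min(rs,key=lambda r:r[-1]); print(n,"chock",np.round(r[0],4),r[1:],[round(q[-1]*1e3,3) for q in rs])
    for nm,x,y,z,rd,H in(("jar",.51,.035,0,.03,.075),("can",.69,-.07,.04,.032,.085),("bottle",.73,.31,0,.036,.17),("cup",.27,-.265,0,.04,.055)):
        m=sel(x,y,rd+.03,z+.01,z+H+.02)&(F.min(1)>40 if nm!="jar" else True)
        if nm=="can": m&=W[:,2]>.075
        P=W[m]-[0,0,z]
        r=least_squares(lambda q:cylz(P-[q[0],q[1],0],rd,H),[x,y],loss="soft_l1",f_scale=.002); print(n,nm,np.round(r.x,4),r.cost)
    # shelf rail
    m=(W[:,2]>.058)&(W[:,2]<.068)&(W[:,0]>.6)&(W[:,0]<.69)&(np.abs(W[:,1])<.2)
    P=W[m]; c=np.polyfit(P[:,1],P[:,0],1); print(n,"rail x=",np.round(c,4),np.round(P.min(0),3),np.round(P.max(0),3))
E
python3 m1.py
```

```text
scene pulley [0.4703 0.3103 0.4516] (np.float64(0.001109897247379952), 686, np.float64(0.0011959640198661125)) [np.float64(4.926), np.float64(4.926), np.float64(1.196), np.float64(1.196)]
scene bay [ 0.5187 -0.2944 -0.1762] (np.float64(0.0018477909773376455), 956, np.float64(0.0069651129021893856)) [np.float64(6.965), np.float64(6.965), np.float64(6.965)]
scene chock [0.697  0.0818 0.1689] (np.float64(0.0009363987135905614), 653, np.float64(0.0010257478884879222)) [np.float64(3.479), np.float64(1.026), np.float64(1.026), np.float64(1.026), np.float64(1.026), np.float64(1.026), np.float64(3.479), np.float64(3.479)]
scene jar [0.5028 0.0301] 0.0009560943383939509
scene can [ 0.6805 -0.0796] 0.0007585380205641363
scene bottle [0.7182 0.3102] 0.011318342420082799
scene cup [ 0.2658 -0.2657] 0.0031878866897431797
scene rail x= [0.0619 0.6469] [ 0.631 -0.17   0.058] [0.69  0.169 0.068]
side pulley [0.471  0.3122 0.4546] (np.float64(0.0013884564859392486), 571, np.float64(0.001184125930854241)) [np.float64(4.678), np.float64(4.678), np.float64(1.184), np.float64(1.184)]
side bay [ 0.5176 -0
[... 858 characters left out ...]
.508)]
both bay [ 0.5185 -0.294  -0.1771] (np.float64(0.002153574146057185), 2288, np.float64(0.02122043516282447)) [np.float64(21.22), np.float64(21.22), np.float64(21.22)]
both chock [0.698  0.0825 0.2014] (np.float64(0.001178313825550622), 1156, np.float64(0.0044815590262970665)) [np.float64(8.718), np.float64(4.482), np.float64(4.482), np.float64(4.482), np.float64(4.482), np.float64(4.482), np.float64(4.482), np.float64(8.718)]
both jar [0.5042 0.0326] 0.0023885241100497804
both can [ 0.6813 -0.0784] 0.0017582113662911087
both bottle [0.7193 0.3111] 0.01645784318746375
both cup [ 0.2644 -0.2725] 0.007641259613915822
both rail x= [0.0596 0.6478] [ 0.629 -0.17   0.058] [0.69  0.169 0.068]
```

```bash
cat > plan.py <<'E'
from h import *
from scipy.optimize import minimize
from scipy.interpolate import CubicSpline
P0=np.array([.4706,.3111]);a0=.450
B0=np.array([.5185,-.294]);ab=-.177
by=np.array([-np.sin(ab),np.cos(ab)]);bx=np.array([np.cos(ab),np.sin(ab)])
jar=np.array([.5045,.0325])
N=120;K=9
def path(v):
    L=v[0]; k=np.concatenate([[a0],v[1:],[ab]])
    a=CubicSpline(np.linspace(0,1,len(k)),k,bc_type="clamped")(np.linspace(0,1,N))
    d=np.stack([np.sin(a),-np.cos(a)],1)*L/(N-1)
    p=P0+np.concatenate([[[0,0]],np.cumsum((d[1:]+d[:-1])/2,0)])
    return p,a
def end(v):
    p,a=path(v); e=p[-1]-(B0+by*.175); return e*10
def cl(v):
    p,a=path(v); ax=np.stack([np.cos(a),np.sin(a)],1);h=np.stack([np.sin(a),-np.cos(a)],1)
    d=jar-p; q=np.stack([np.abs((d*ax).sum(1))-.052,np.abs((d*h).sum(1))-.03],1)
    s=np.linalg.norm(np.maximum(q,0),axis=1)+np.minimum(q.max(1),0)-.03
    return (s-.013)*10
cost=lambda v:(np.diff(path(v)[1])**2).sum()*N/v[0]*.01
best=None
for g in([-.2,-.3,-.2,.2,.6,.8,.4],[0,-.3,-.3,0,.8,.8,.2]):
    r=minimize(cost,[.8]+g,method="SLSQP",constraints=[dict(type="eq",fun=end),dict(type="ineq",fun=cl)],options=dict(maxiter=300))
    print(r.success,r.fun,r.x.round(3),cl(r.x).min()/10+.013)
    if best is None or r.fun<best.fun: best=r
p,a=path(best.x)
L=best.x[0]
# extend along bay to stop
n=int(.175/(L/(N-1)));t=np.linspace(.175,0,n+1)[1:]
p=np.concatenate([p,B0+by*t[:,None]]);a=np.concatenate([a,np.full(n,ab)])
s=np.concatenate([[0],np.cumsum(np.linalg.norm(np.diff(p,axis=0),axis=1))])
np.savez("path.npz",p=p,a=a,s=s)
for i in range(0,len(s),8): print(np.round([s[i],*p[i],a[i]],3))
print("min R",1/np.abs(np.gradient(a,s)).max())
E
python3 plan.py
```

```text
False 704.8569891282784 [  11.384  -50.248   71.582    0.628   67.103   63.327 -144.085  -64.025] 0.012998307892232712
False 36.8685256707413 [  3.14   -1.651   2.824 -10.603 -19.326   9.611  11.582   5.152] -0.029863641251679
[0.    0.471 0.311 0.45 ]
[ 0.21   0.447  0.124 -1.037]
[ 0.42   0.241  0.123 -1.412]
[0.627 0.256 0.005 1.899]
[0.836 0.362 0.177 2.119]
[ 1.027  0.396  0.166 -4.764]
[  1.196   0.381   0.136 -15.009]
[  1.39    0.33    0.128 -20.974]
[  1.561   0.259   0.113 -12.161]
[1.655 0.259 0.121 5.56 ]
[ 1.832  0.289  0.061 13.955]
[ 2.04   0.433 -0.037 12.164]
[2.247 0.338 0.032 8.681]
[ 2.453  0.416 -0.057  5.212]
[2.658 0.405 0.043 1.42 ]
[ 2.93   0.544 -0.15  -0.177]
min R 0.004578487045596063
```

```bash
python3 - <<'E'
s=open('plan.py').read()
i=s.index("cost=lambda"); j=s.index("p,a=path(best.x)")
s=s[:i]+'''
def res(v):
    return np.concatenate([np.diff(path(v)[1])*np.sqrt(N/v[0])*.1, end(v)*30, np.minimum(cl(v),0)*30,[v[0]*1.0]])
best=None
for g in([-.2,-.3,-.2,.2,.6,.8,.4],[0,-.3,-.3,0,.8,.8,.2],[-.3,-.6,-.4,.3,.9,1.0,.6]):
    r=least_squares(res,[.75]+g,bounds=([.55]+[-1.3]*7,[1.1]+[1.5]*7))
    print(r.cost,r.x.round(3),cl(r.x).min()/10+.013,end(r.x)/10)
    if best is None or r.cost<best.cost: best=r
'''+s[j:]
open('plan.py','w').write(s)
E
python3 plan.py
```

```text
0.4811581114542686 [ 0.55  -0.129 -0.547 -0.566 -0.169  0.525  1.056  1.33 ] 0.012929006772288469 [ 2.92468399e-06 -8.28355903e-05]
0.4811581113816683 [ 0.55  -0.129 -0.547 -0.566 -0.169  0.525  1.056  1.33 ] 0.012929010026407145 [ 2.92405939e-06 -8.28336115e-05]
0.48115811134836595 [ 0.55  -0.129 -0.547 -0.566 -0.169  0.525  1.056  1.33 ] 0.01292900751363115 [ 2.92453925e-06 -8.28354962e-05]
[0.    0.471 0.311 0.45 ]
[0.037 0.484 0.277 0.221]
[ 0.074  0.484  0.24  -0.18 ]
[ 0.111  0.473  0.205 -0.443]
[ 0.148  0.454  0.173 -0.573]
[ 0.185  0.434  0.142 -0.601]
[ 0.222  0.414  0.111 -0.516]
[ 0.259  0.399  0.077 -0.304]
[0.296 0.394 0.041 0.039]
[0.333 0.402 0.005 0.426]
[ 0.37   0.422 -0.026  0.714]
[ 0.407  0.45  -0.05   0.998]
[ 0.444  0.484 -0.063  1.399]
[ 0.481  0.521 -0.068  1.34 ]
[ 0.518  0.548 -0.09   0.38 ]
[ 0.554  0.548 -0.126 -0.177]
[ 0.592  0.542 -0.164 -0.177]
[ 0.63   0.535 -0.201 -0.177]
[ 0.668  0.528 -0.238 -0.177]
[ 0.706  0.522 -0.275 -0.177]
min R 0.03381066719517291
```

```bash
sed -i 's/\[v\[0\]\*1.0\]/[v[0]*.0]/; s/np.sqrt(N\/v\[0\])\*.1, end(v)\*30/np.sqrt(N\/v[0])*.1*3, end(v)*100/; s/np.minimum(cl(v),0)\*30/np.minimum(cl(v),0)*100/; s/by\*.175)/by*.155)/; s/n=int(.175/n=int(.155/; s/linspace(.175/linspace(.155/' plan.py
python3 - <<'E'
s=open('plan.py').read()
s=s.replace("r=least_squares(res,[.75]+g,bounds=([.55]+[-1.3]*7,[1.1]+[1.5]*7))","g=list(np.interp(np.linspace(0,1,10),np.linspace(0,1,7),g));r=least_squares(res,[.65]+g,bounds=([.5]+[-1.3]*10,[1.1]+[1.5]*10))")
open('plan.py','w').write(s)
E
python3 plan.py
```

```text
1.9985099999654423 [ 0.538  0.037 -0.286 -0.468 -0.469 -0.312  0.018  0.475  0.997  1.155
  0.69 ] 0.012984215677273432 [-9.85231196e-06 -2.31268747e-05]
1.9985099999909912 [ 0.538  0.037 -0.286 -0.468 -0.469 -0.312  0.018  0.475  0.997  1.155
  0.69 ] 0.012984214819911404 [-9.85229025e-06 -2.31269156e-05]
1.9985099999650622 [ 0.538  0.037 -0.286 -0.468 -0.469 -0.312  0.018  0.475  0.997  1.155
  0.69 ] 0.012984215695376146 [-9.85230902e-06 -2.31268804e-05]
[0.    0.471 0.311 0.45 ]
[0.036 0.483 0.277 0.177]
[ 0.072  0.483  0.241 -0.151]
[ 0.108  0.474  0.206 -0.335]
[ 0.145  0.46   0.173 -0.463]
[ 0.181  0.443  0.141 -0.487]
[ 0.217  0.427  0.109 -0.421]
[ 0.253  0.414  0.075 -0.265]
[ 0.289  0.409  0.039 -0.014]
[0.325 0.414 0.004 0.301]
[ 0.361  0.431 -0.028  0.695]
[ 0.397  0.459 -0.051  1.046]
[ 0.434  0.491 -0.066  1.162]
[ 0.47   0.524 -0.083  0.979]
[ 0.506  0.546 -0.11   0.298]
[ 0.542  0.545 -0.146 -0.177]
[ 0.578  0.539 -0.182 -0.177]
[ 0.615  0.532 -0.218 -0.177]
[ 0.651  0.526 -0.254 -0.177]
[ 0.688  0.519 -0.29  -0.177]
min R 0.04230612494441106
```

>>> {"fn": "move_arm", "kwargs": {
  "commands": [
    {"claw": 0.75,"dx": 0.95,"dy": -0.24,"dz": 0.35,"rz": -0.0716},
    {"claw": 0.75,"dx": 0.95,"dy": -0.24,"dz": 0.35,"rz": -0.0716},
    {"claw": 0.75,"dx": 0.95,"dy": -0.24,"dz": 0.35,"rz": -0.0716},
    {"claw": 0.75,"dx": 0.95,"dy": -0.24,"dz": 0.35,"rz": -0.0716},
    {"claw": 0.75,"dx": 0.95,"dy": -0.24,"dz": 0.35,"rz": -0.0716},
    {"claw": 0.75,"dx": 0.95,"dy": -0.24,"dz": 0.35,"rz": -0.0716},
    {"claw": 0.75,"dx": 0.95,"dy": -0.24,"dz": 0.35,"rz": -0.0716}
  ]
}}

```text
invalid input
```

```bash
cat > look.py <<'E'
import sys
from h import *
s=env.get_state()
R=Ro.from_rotvec(s["tcp_rot"]).as_matrix()
print("t",round(float(s["clock"]),2),"tcp",np.round(s["ee_pos"],4),"yaw a",round(float(np.arctan2(R[1,1],R[0,1])),4),"tilt",np.round(R[2],3),"gap",round(float(s["finger_gap"]),3),"F",np.round(s["ft_force"],1))
for n in sys.argv[2:]:
    p=env.read_camera(n); w=cloud(p,s); np.savez(f"c_{n}.npz",w=w,f=p["frame"]); cv2.imwrite(f"pics/{n}{sys.argv[1]}.png",p["frame"])
E
python3 look.py 1 wrist scene
```

```text
t 1.5 tcp [0.525  0.     0.2533] yaw a 0.0001 tilt [-0. -0. -1.] gap 1.0 F [ 0.4 -0.7 -0.7]
```

View pics/wrist1.png

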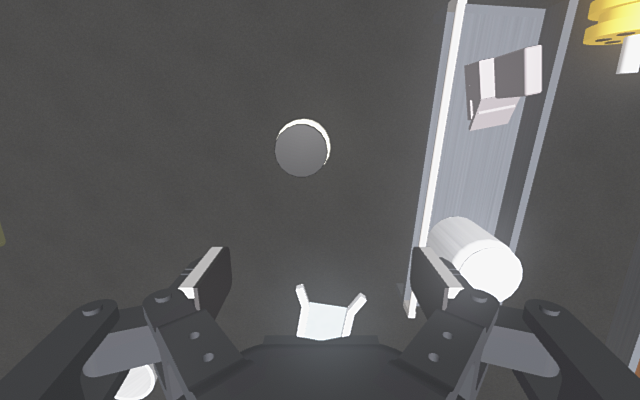

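The call was refused and the arm hasn't moved. It probably needs every key in each row, so I'll send them all.

>>> {"fn": "move_arm", "kwargs": {
  "commands": [
    {"claw": 0.75,"dx": 0.95,"dy": -0.24,"dz": 0.35,"rx": 0,"ry": 0,"rz": -0.0716},
    {"claw": 0.75,"dx": 0.95,"dy": -0.24,"dz": 0.35,"rx": 0,"ry": 0,"rz": -0.0716},
    {"claw": 0.75,"dx": 0.95,"dy": -0.24,"dz": 0.35,"rx": 0,"ry": 0,"rz": -0.0716},
    {"claw": 0.75,"dx": 0.95,"dy": -0.24,"dz": 0.35,"rx": 0,"ry": 0,"rz": -0.0716},
    {"claw": 0.75,"dx": 0.95,"dy": -0.24,"dz": 0.35,"rx": 0,"ry": 0,"rz": -0.0716},
    {"claw": 0.75,"dx": 0.95,"dy": -0.24,"dz": 0.35,"rx": 0,"ry": 0,"rz": -0.0716},
    {"claw": 0.75,"dx": 0.95,"dy": -0.24,"dz": 0.35,"rx": 0,"ry": 0,"rz": -0.0716}
  ]
}}

```text
clock: 2.48
ee_pos: [0.4529, 0.2848, 0.1483]
tcp_rot: [1.669, 2.661, -0.001]
ft_force: [-0.4, 0.2, -0.4]
finger_gap: 0.751
```

```bash
python3 look.py 2 wrist scene
```

```text
t 2.48 tcp [0.4529 0.2848 0.1483] yaw a 0.4506 tilt [-0.001 -0.001 -1.   ] gap 0.751 F [-0.4  0.2 -0.4]
```

View pics/wrist2.png

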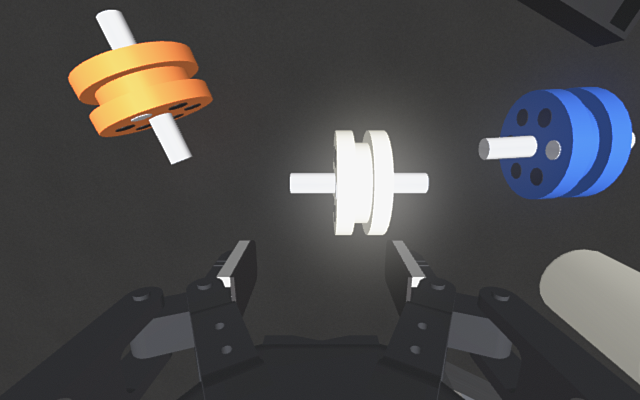

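The wrist view shows the white pulley at (360,183) with its axle level in the image, so the yaw matches. I'll refine its pose from this view.

```bash
cat > mp.py <<'E'
from h import *
import sys
# usage: mp.py x y a cams...
x,y,a=map(float,sys.argv[1:4]); out=[]
for n in sys.argv[4:]:
    d=np.load(f"c_{n}.npz");W=d["w"].reshape(-1,3);F=d["f"].reshape(-1,3).astype(int)
    m=(np.hypot(W[:,0]-x,W[:,1]-y)<.066)&(W[:,2]>.01)&(W[:,2]<.09)&(F.min(1)>110)&(F.max(1)-F.min(1)<40)
    if m.sum()<60: print(n,"few",m.sum()); continue
    r=min([fit(pulley,W[m],[x,y,q]) for q in (a-.3,a,a+.3)],key=lambda r:r[-1]); print(n,np.round(r[0],4),"med",round(r[1]*1e3,2),r[2])
E
python3 mp.py .47 .31 .45 wrist scene
```

```text
wrist [0.4729 0.3116 0.4511] med 0.56 7268
scene [0.4703 0.31   0.4492] med 1.14 648
```

>>> {"fn": "move_arm", "kwargs": {
  "commands": [
    {"claw": 0.75,"dx": 0.191,"dy": 0.095,"dz": 0,"rx": 0,"ry": 0,"rz": 0},
    {"claw": 0.75,"dx": 0.191,"dy": 0.095,"dz": 0.18,"rx": 0,"ry": 0,"rz": 0},
    {"claw": 0.75,"dx": 0.191,"dy": 0.095,"dz": 0.358,"rx": 0,"ry": 0,"rz": 0},
    {"claw": 0.52,"dx": 0.191,"dy": 0.095,"dz": 0.358,"rx": 0,"ry": 0,"rz": 0},
    {"claw": 0.52,"dx": 0.191,"dy": 0.095,"dz": 0.358,"rx": 0,"ry": 0,"rz": 0},
    {"claw": 0.52,"dx": 0.191,"dy": 0.095,"dz": 0.358,"rx": 0,"ry": 0,"rz": 0}
  ]
}}

```text
clock: 3.32
ee_pos: [0.4559, 0.3499, 0.0437]
tcp_rot: [1.67, 2.659, 0.008]
ft_force: [-0.0, 0.2, 0.8]
finger_gap: 0.522
```

```bash
python3 look.py 3 wrist scene side; python3 mp.py .47 .31 .45 wrist scene side; python3 -c "
import cv2,numpy as np
a=cv2.imread('pics/wrist3.png');b=cv2.imread('pics/scene3.png')[120:300,330:530]
cv2.imwrite('pics/x3.png',np.hstack([cv2.resize(a,(400,250)),cv2.resize(b,(278,250))]))"
```

```text
t 3.33 tcp [0.4559 0.3499 0.0437] yaw a 0.4488 tilt [ 0.001  0.005 -1.   ] gap 0.522 F [-0.   0.2  0.8]
wrist [0.4712 0.3115 0.4229] med 8.81 10766
scene [0.4703 0.3106 0.4314] med 1.25 655
side [0.4707 0.3119 0.4641] med 1.4 541
```

View pics/x3.png

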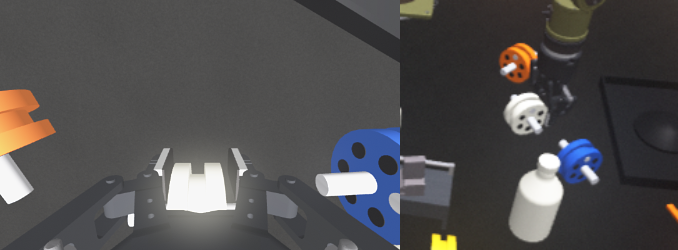

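```bash
sed -i 's/P0=np.array.*/P0=np.array([.4720,.3112]);a0=.450/' plan.py; python3 plan.py | tail -1
cat > rows.py <<'E'
# rows.py cx cy cz ca  z claw  off s1 s2 ... : TCP targets at path arc lengths s (pulley virtual), TCP off behind
from h import *
import sys
cx,cy,cz,ca,z,claw,off=map(float,sys.argv[1:8]); S=[float(v) for v in sys.argv[8:]]
d=np.load("path.npz");p,a,s=d["p"],d["a"],d["s"]
C=np.array([cx,cy]);tx=np.array([-np.sin(ca),np.cos(ca)]);ty=np.array([np.cos(ca),np.sin(ca)])
for q in S:
    aa=np.interp(q,s,a);pp=np.array([np.interp(q,s,p[:,i]) for i in(0,1)])
    h=np.array([np.sin(aa),-np.cos(aa)])
    if q<0: pp=pp+h*q
    if q>s[-1]: pp=pp+h*(q-s[-1])
    t=pp-h*off;D=t-C
    r=np.round([D@tx/.3,D@ty/.3,(cz-z)/.3,-(aa-ca)/2/np.pi],3)
    print('{"claw": %g, "dx": %g, "dy": %g, "dz": %g, "rx": 0, "ry": 0, "rz": %g},'%(claw,*r))
D=(r[0]*tx+r[1]*ty)*.3
print("end cmd",np.round([cx+D[0],cy+D[1],cz-r[2]*.3,ca-r[3]*2*np.pi],4),"pulley",np.round(pp,3),round(aa,3))
E
python3 rows.py .4538 .349 .0409 .4499 .041 .5 .019 -.018 -.010 -.002 .006 .014 .022 .030 .038 .044 .048
```

```text
min R 0.042317166649636355
{"claw": 0.5, "dx": -0.017, "dy": -0, "dz": -0, "rx": 0, "ry": 0, "rz": -0},
{"claw": 0.5, "dx": -0.043, "dy": -0, "dz": -0, "rx": 0, "ry": 0, "rz": -0},
{"claw": 0.5, "dx": -0.07, "dy": -0, "dz": -0, "rx": 0, "ry": 0, "rz": -0},
{"claw": 0.5, "dx": -0.097, "dy": 0, "dz": -0, "rx": 0, "ry": 0, "rz": 0.002},
{"claw": 0.5, "dx": -0.123, "dy": 0.002, "dz": -0, "rx": 0, "ry": 0, "rz": 0.009},
{"claw": 0.5, "dx": -0.15, "dy": 0.004, "dz": -0, "rx": 0, "ry": 0, "rz": 0.019},
{"claw": 0.5, "dx": -0.177, "dy": 0.005, "dz": -0, "rx": 0, "ry": 0, "rz": 0.033},
{"claw": 0.5, "dx": -0.205, "dy": 0.004, "dz": -0, "rx": 0, "ry": 0, "rz": 0.047},
{"claw": 0.5, "dx": -0.225, "dy": 0.002, "dz": -0, "rx": 0, "ry": 0, "rz": 0.058},
{"claw": 0.5, "dx": -0.238, "dy": -0.001, "dz": -0, "rx": 0, "ry": 0, "rz": 0.064},
end cmd [0.4846 0.2846 0.0409 0.0478] pulley [0.486 0.266] 0.045
```

>>> {"fn": "move_arm", "kwargs": {
  "commands": [
    {"claw": 0.5,"dx": -0.017,"dy": 0,"dz": 0,"rx": 0,"ry": 0,"rz": 0},
    {"claw": 0.5,"dx": -0.043,"dy": 0,"dz": 0,"rx": 0,"ry": 0,"rz": 0},
    {"claw": 0.5,"dx": -0.07,"dy": 0,"dz": 0,"rx": 0,"ry": 0,"rz": 0},
    {"claw": 0.5,"dx": -0.097,"dy": 0,"dz": 0,"rx": 0,"ry": 0,"rz": 0.002},
    {"claw": 0.5,"dx": -0.123,"dy": 0.002,"dz": 0,"rx": 0,"ry": 0,"rz": 0.009},
    {"claw": 0.5,"dx": -0.15,"dy": 0.004,"dz": 0,"rx": 0,"ry": 0,"rz": 0.019},
    {"claw": 0.5,"dx": -0.177,"dy": 0.005,"dz": 0,"rx": 0,"ry": 0,"rz": 0.033},
    {"claw": 0.5,"dx": -0.205,"dy": 0.004,"dz": 0,"rx": 0,"ry": 0,"rz": 0.047},
    {"claw": 0.5,"dx": -0.225,"dy": 0.002,"dz": 0,"rx": 0,"ry": 0,"rz": 0.058},
    {"claw": 0.5,"dx": -0.238,"dy": -0.001,"dz": 0,"rx": 0,"ry": 0,"rz": 0.064}
  ]
}}

```text
clock: 4.72
ee_pos: [0.486, 0.2848, 0.0415]
tcp_rot: [2.17, 2.27, 0.004]
ft_force: [1.0, 1.0, 2.0]
finger_gap: 0.5
```

```bash
python3 look.py 4 scene side wrist; python3 mp.py .487 .262 .05 scene side; python3 -c "
import cv2,numpy as np
a=cv2.imread('pics/wrist4.png');b=cv2.imread('pics/scene4.png')[120:300,300:500];c=cv2.imread('pics/side4.png')[80:260,150:350]
cv2.imwrite('pics/x4.png',np.hstack([cv2.resize(a,(320,200)),cv2.resize(b,(222,200)),cv2.resize(c,(222,200))]))"
```

```text
t 4.72 tcp [0.486  0.2848 0.0415] yaw a 0.045 tilt [ 0.001  0.002 -1.   ] gap 0.5 F [1. 1. 2.]
scene [0.4883 0.2636 0.0355] med 1.27 489
side [0.4886 0.2647 0.0578] med 1.41 504
```

View pics/x4.png

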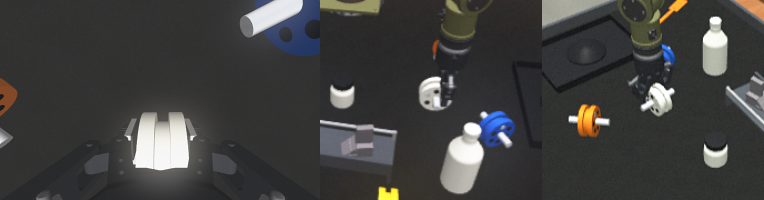

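The pulley followed exactly: now at (0.488, 0.264), yaw 0.045, upright, about 21 mm ahead of the TCP. Continuing.

```bash
python3 rows.py .4846 .2846 .0409 .0478 .041 .5 .019 .053 .061 .071 .081 .091 .101 .111 .120 .127 .131
```

```text
{"claw": 0.5, "dx": -0.017, "dy": 0.003, "dz": -0, "rx": 0, "ry": 0, "rz": 0.008},
{"claw": 0.5, "dx": -0.044, "dy": 0.005, "dz": -0, "rx": 0, "ry": 0, "rz": 0.019},
{"claw": 0.5, "dx": -0.078, "dy": 0.004, "dz": -0, "rx": 0, "ry": 0, "rz": 0.031},
{"claw": 0.5, "dx": -0.111, "dy": 0, "dz": -0, "rx": 0, "ry": 0, "rz": 0.04},
{"claw": 0.5, "dx": -0.144, "dy": -0.006, "dz": -0, "rx": 0, "ry": 0, "rz": 0.049},
{"claw": 0.5, "dx": -0.176, "dy": -0.014, "dz": -0, "rx": 0, "ry": 0, "rz": 0.056},
{"claw": 0.5, "dx": -0.208, "dy": -0.023, "dz": -0, "rx": 0, "ry": 0, "rz": 0.064},
{"claw": 0.5, "dx": -0.237, "dy": -0.033, "dz": -0, "rx": 0, "ry": 0, "rz": 0.07},
{"claw": 0.5, "dx": -0.259, "dy": -0.042, "dz": -0, "rx": 0, "ry": 0, "rz": 0.074},
{"claw": 0.5, "dx": -0.271, "dy": -0.047, "dz": -0, "rx": 0, "ry": 0, "rz": 0.076},
end cmd [ 0.4744  0.2027  0.0409 -0.4297] pulley [0.466 0.186] -0.431
```

>>> {"fn": "move_arm", "kwargs": {
  "commands": [
    {"claw": 0.5,"dx": -0.017,"dy": 0.003,"dz": 0,"rx": 0,"ry": 0,"rz": 0.008},
    {"claw": 0.5,"dx": -0.044,"dy": 0.005,"dz": 0,"rx": 0,"ry": 0,"rz": 0.019},
    {"claw": 0.5,"dx": -0.078,"dy": 0.004,"dz": 0,"rx": 0,"ry": 0,"rz": 0.031},
    {"claw": 0.5,"dx": -0.111,"dy": 0,"dz": 0,"rx": 0,"ry": 0,"rz": 0.04},
    {"claw": 0.5,"dx": -0.144,"dy": -0.006,"dz": 0,"rx": 0,"ry": 0,"rz": 0.049},
    {"claw": 0.5,"dx": -0.176,"dy": -0.014,"dz": 0,"rx": 0,"ry": 0,"rz": 0.056},
    {"claw": 0.5,"dx": -0.208,"dy": -0.023,"dz": 0,"rx": 0,"ry": 0,"rz": 0.064},
    {"claw": 0.5,"dx": -0.237,"dy": -0.033,"dz": 0,"rx": 0,"ry": 0,"rz": 0.07},
    {"claw": 0.5,"dx": -0.259,"dy": -0.042,"dz": 0,"rx": 0,"ry": 0,"rz": 0.074},
    {"claw": 0.5,"dx": -0.271,"dy": -0.047,"dz": 0,"rx": 0,"ry": 0,"rz": 0.076}
  ]
}}

```text
clock: 6.12
ee_pos: [0.474, 0.2022, 0.0409]
tcp_rot: [-2.645, -1.695, 0.001]
ft_force: [1.7, -0.0, 2.2]
finger_gap: 0.501
```

```bash
python3 look.py 5 scene side; python3 mp.py .466 .186 -.43 scene side;python3 rows.py .4744 .2027 .0409 -.4297 .041 .5 .019 .136 .143 .152 .162 .172 .182 .192 .202 .209 .213; python3 -c "
import cv2,numpy as np
b=cv2.imread('pics/scene5.png')[100:300,250:450];c=cv2.imread('pics/side5.png')[80:280,170:370]
cv2.imwrite('pics/x5.png',np.hstack([cv2.resize(b,(350,350)),cv2.resize(c,(350,350))]))"
```

```text
t 6.12 tcp [0.474  0.2022 0.0409] yaw a -0.4309 tilt [-0. -0. -1.] gap 0.501 F [ 1.7 -0.   2.2]
scene [ 0.4674  0.1809 -0.4368] med 1.31 355
side [ 0.4683  0.1829 -0.4213] med 1.88 488
{"claw": 0.5, "dx": -0.016, "dy": 0.001, "dz": -0, "rx": 0, "ry": 0, "rz": 0.003},
{"claw": 0.5, "dx": -0.04, "dy": 0.001, "dz": -0, "rx": 0, "ry": 0, "rz": 0.006},
{"claw": 0.5, "dx": -0.07, "dy": 0.001, "dz": -0, "rx": 0, "ry": 0, "rz": 0.009},
{"claw": 0.5, "dx": -0.103, "dy": -0, "dz": -0, "rx": 0, "ry": 0, "rz": 0.01},
{"claw": 0.5, "dx": -0.136, "dy": -0.002, "dz": -0, "rx": 0, "ry": 0, "rz": 0.011},
{"claw": 0.5, "dx": -0.17, "dy": -0.005, "dz": -0, "rx": 0, "ry": 0, "rz": 0.01},
{"claw": 0.5, "dx": -0.203, "dy": -0.007, "dz": -0, "rx": 0, "ry": 0, "rz": 0.008},
{"claw": 0.5, "dx": -0.236, "dy": -0.01, "dz": -0, "rx": 0, "ry": 0, "rz": 0.006},
{"claw": 0.5, "dx": -0.259, "dy": -0.011, "dz": -0, "rx": 0, "ry": 0, "rz": 0.003},
{"claw": 0.5, "dx": -0.273, "dy": -0.012, "dz": -0, "rx": 0, "ry": 0, "rz": 0.001},
end cmd [ 0.437   0.1297  0.0409 -0.436 ] pulley [0.429 0.113] -0.439
```

View pics/x5.png

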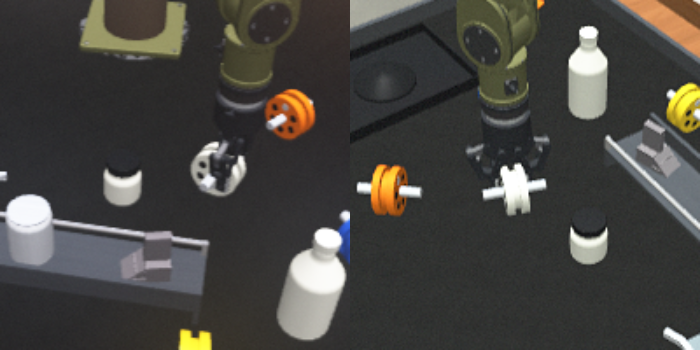

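The pulley is upright at (0.468, 0.182), yaw -0.43, tracking well.

>>> {"fn": "move_arm", "kwargs": {
  "commands": [
    {"claw": 0.5,"dx": -0.016,"dy": 0.001,"dz": 0,"rx": 0,"ry": 0,"rz": 0.003},
    {"claw": 0.5,"dx": -0.04,"dy": 0.001,"dz": 0,"rx": 0,"ry": 0,"rz": 0.006},
    {"claw": 0.5,"dx": -0.07,"dy": 0.001,"dz": 0,"rx": 0,"ry": 0,"rz": 0.009},
    {"claw": 0.5,"dx": -0.103,"dy": 0,"dz": 0,"rx": 0,"ry": 0,"rz": 0.01},
    {"claw": 0.5,"dx": -0.136,"dy": -0.002,"dz": 0,"rx": 0,"ry": 0,"rz": 0.011},
    {"claw": 0.5,"dx": -0.17,"dy": -0.005,"dz": 0,"rx": 0,"ry": 0,"rz": 0.01},
    {"claw": 0.5,"dx": -0.203,"dy": -0.007,"dz": 0,"rx": 0,"ry": 0,"rz": 0.008},
    {"claw": 0.5,"dx": -0.236,"dy": -0.01,"dz": 0,"rx": 0,"ry": 0,"rz": 0.006},
    {"claw": 0.5,"dx": -0.259,"dy": -0.011,"dz": 0,"rx": 0,"ry": 0,"rz": 0.003},
    {"claw": 0.5,"dx": -0.273,"dy": -0.012,"dz": 0,"rx": 0,"ry": 0,"rz": 0.001}
  ]
}}

```text
clock: 7.48
ee_pos: [0.4365, 0.1293, 0.0408]
tcp_rot: [-2.649, -1.689, 0.0]
ft_force: [1.1, 1.0, 1.4]
finger_gap: 0.5
```

```bash
python3 look.py 6 scene side; python3 mp.py .429 .113 -.43 scene side;python3 rows.py .437 .1297 .0409 -.436 .041 .5 .019 .218 .225 .234 .244 .254 .264 .274 .284 .291 .295
```

```text
t 7.47 tcp [0.4365 0.1293 0.0408] yaw a -0.4355 tilt [-0. -0. -1.] gap 0.5 F [1.1 1.  1.4]
scene [ 0.4297  0.1076 -0.4368] med 1.28 298
side [ 0.4303  0.1104 -0.4361] med 1.74 530
{"claw": 0.5, "dx": -0.016, "dy": -0.001, "dz": -0, "rx": 0, "ry": 0, "rz": -0.002},
{"claw": 0.5, "dx": -0.04, "dy": -0.002, "dz": -0, "rx": 0, "ry": 0, "rz": -0.005},
{"claw": 0.5, "dx": -0.07, "dy": -0.003, "dz": -0, "rx": 0, "ry": 0, "rz": -0.011},
{"claw": 0.5, "dx": -0.103, "dy": -0.003, "dz": -0, "rx": 0, "ry": 0, "rz": -0.018},
{"claw": 0.5, "dx": -0.137, "dy": -0.001, "dz": -0, "rx": 0, "ry": 0, "rz": -0.027},
{"claw": 0.5, "dx": -0.17, "dy": 0.001, "dz": -0, "rx": 0, "ry": 0, "rz": -0.037},
{"claw": 0.5, "dx": -0.203, "dy": 0.006, "dz": -0, "rx": 0, "ry": 0, "rz": -0.048},
{"claw": 0.5, "dx": -0.236, "dy": 0.013, "dz": -0, "rx": 0, "ry": 0, "rz": -0.06},
{"claw": 0.5, "dx": -0.259, "dy": 0.019, "dz": -0, "rx": 0, "ry": 0, "rz": -0.068},
{"claw": 0.5, "dx": -0.272, "dy": 0.022, "dz": -0, "rx": 0, "ry": 0, "rz": -0.074},
end cmd [0.4085 0.0529 0.0409 0.029 ] pulley [0.409 0.034] 0.027
```

>>> {"fn": "move_arm", "kwargs": {
  "commands": [
    {"claw": 0.5,"dx": -0.016,"dy": -0.001,"dz": 0,"rx": 0,"ry": 0,"rz": -0.002},
    {"claw": 0.5,"dx": -0.04,"dy": -0.002,"dz": 0,"rx": 0,"ry": 0,"rz": -0.005},
    {"claw": 0.5,"dx": -0.07,"dy": -0.003,"dz": 0,"rx": 0,"ry": 0,"rz": -0.011},
    {"claw": 0.5,"dx": -0.103,"dy": -0.003,"dz": 0,"rx": 0,"ry": 0,"rz": -0.018},
    {"claw": 0.5,"dx": -0.137,"dy": -0.001,"dz": 0,"rx": 0,"ry": 0,"rz": -0.027},
    {"claw": 0.5,"dx": -0.17,"dy": 0.001,"dz": 0,"rx": 0,"ry": 0,"rz": -0.037},
    {"claw": 0.5,"dx": -0.203,"dy": 0.006,"dz": 0,"rx": 0,"ry": 0,"rz": -0.048},
    {"claw": 0.5,"dx": -0.236,"dy": 0.013,"dz": 0,"rx": 0,"ry": 0,"rz": -0.06},
    {"claw": 0.5,"dx": -0.259,"dy": 0.019,"dz": 0,"rx": 0,"ry": 0,"rz": -0.068},
    {"claw": 0.5,"dx": -0.272,"dy": 0.022,"dz": 0,"rx": 0,"ry": 0,"rz": -0.074}
  ]
}}

```text
clock: 8.82
ee_pos: [0.4079, 0.0526, 0.0409]
tcp_rot: [-2.187, -2.255, 0.0]
ft_force: [0.9, 1.4, 1.8]
finger_gap: 0.501
```

```bash
python3 look.py 7 scene side; python3 mp.py .409 .034 .03 scene side;python3 rows.py .4085 .0529 .0409 .029 .041 .5 .019 .300 .307 .315 .323 .331 .339 .347 .355 .361 .365; python3 -c "
import cv2,numpy as np
b=cv2.imread('pics/scene7.png')[100:300,200:400];c=cv2.imread('pics/side7.png')[130:330,170:370]
cv2.imwrite('pics/x7.png',np.hstack([cv2.resize(b,(350,350)),cv2.resize(c,(350,350))]))"
```

```text
t 8.82 tcp [0.4079 0.0526 0.0409] yaw a 0.0306 tilt [ 0.    -0.001 -1.   ] gap 0.501 F [0.9 1.4 1.8]
scene [0.4096 0.0309 0.0297] med 1.25 324
side [0.4102 0.0325 0.0331] med 1.42 620
{"claw": 0.5, "dx": -0.017, "dy": -0.002, "dz": -0, "rx": 0, "ry": 0, "rz": -0.006},
{"claw": 0.5, "dx": -0.04, "dy": -0.004, "dz": -0, "rx": 0, "ry": 0, "rz": -0.016},
{"claw": 0.5, "dx": -0.067, "dy": -0.005, "dz": -0, "rx": 0, "ry": 0, "rz": -0.027},
{"claw": 0.5, "dx": -0.094, "dy": -0.004, "dz": -0, "rx": 0, "ry": 0, "rz": -0.039},
{"claw": 0.5, "dx": -0.121, "dy": -0.002, "dz": -0, "rx": 0, "ry": 0, "rz": -0.051},
{"claw": 0.5, "dx": -0.148, "dy": 0.003, "dz": -0, "rx": 0, "ry": 0, "rz": -0.065},
{"claw": 0.5, "dx": -0.175, "dy": 0.01, "dz": -0, "rx": 0, "ry": 0, "rz": -0.079},
{"claw": 0.5, "dx": -0.201, "dy": 0.018, "dz": -0, "rx": 0, "ry": 0, "rz": -0.093},
{"claw": 0.5, "dx": -0.219, "dy": 0.026, "dz": -0, "rx": 0, "ry": 0, "rz": -0.104},
{"claw": 0.5, "dx": -0.232, "dy": 0.033, "dz": -0, "rx": 0, "ry": 0, "rz": -0.112},
end cmd [ 0.4204 -0.0164  0.0409  0.7327] pulley [ 0.433 -0.03 ] 0.731
```

View pics/x7.png

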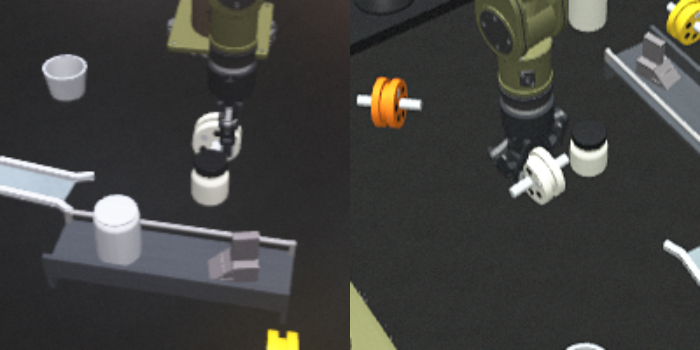

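The pulley is passing the jar cleanly and stays upright. The next stretch turns toward the bay line.

>>> {"fn": "move_arm", "kwargs": {
  "commands": [
    {"claw": 0.5,"dx": -0.017,"dy": -0.002,"dz": 0,"rx": 0,"ry": 0,"rz": -0.006},
    {"claw": 0.5,"dx": -0.04,"dy": -0.004,"dz": 0,"rx": 0,"ry": 0,"rz": -0.016},
    {"claw": 0.5,"dx": -0.067,"dy": -0.005,"dz": 0,"rx": 0,"ry": 0,"rz": -0.027},
    {"claw": 0.5,"dx": -0.094,"dy": -0.004,"dz": 0,"rx": 0,"ry": 0,"rz": -0.039},
    {"claw": 0.5,"dx": -0.121,"dy": -0.002,"dz": 0,"rx": 0,"ry": 0,"rz": -0.051},
    {"claw": 0.5,"dx": -0.148,"dy": 0.003,"dz": 0,"rx": 0,"ry": 0,"rz": -0.065},
    {"claw": 0.5,"dx": -0.175,"dy": 0.01,"dz": 0,"rx": 0,"ry": 0,"rz": -0.079},
    {"claw": 0.5,"dx": -0.201,"dy": 0.018,"dz": 0,"rx": 0,"ry": 0,"rz": -0.093},
    {"claw": 0.5,"dx": -0.219,"dy": 0.026,"dz": 0,"rx": 0,"ry": 0,"rz": -0.104},
    {"claw": 0.5,"dx": -0.232,"dy": 0.033,"dz": 0,"rx": 0,"ry": 0,"rz": -0.112}
  ]
}}

```text
clock: 10.18
ee_pos: [0.4194, -0.0162, 0.0407]
tcp_rot: [-1.276, -2.869, 0.0]
ft_force: [0.3, 1.3, 0.6]
finger_gap: 0.5
```

```bash
python3 look.py 8 scene side; python3 mp.py .433 -.03 .73 scene side;python3 rows.py .4204 -.0164 .0409 .7327 .041 .5 .019 .370 .377 .385 .393 .401 .409 .417 .425 .431 .435; python3 -c "
import cv2,numpy as np
b=cv2.imread('pics/scene8.png')[100:300,200:400];c=cv2.imread('pics/side8.png')[130:330,170:370]
cv2.imwrite('pics/x8.png',np.hstack([cv2.resize(b,(350,350)),cv2.resize(c,(350,350))]))"
```

```text
t 10.18 tcp [ 0.4194 -0.0162  0.0407] yaw a 0.7341 tilt [ 0.002 -0.001 -1.   ] gap 0.5 F [0.3 1.3 0.6]
scene [ 0.4326 -0.0317  0.7161] med 1.32 471
side [ 0.4334 -0.0307  0.7421] med 1.11 503
{"claw": 0.5, "dx": -0.016, "dy": -0.003, "dz": -0, "rx": 0, "ry": 0, "rz": -0.009},
{"claw": 0.5, "dx": -0.04, "dy": -0.006, "dz": -0, "rx": 0, "ry": 0, "rz": -0.021},
{"claw": 0.5, "dx": -0.067, "dy": -0.006, "dz": -0, "rx": 0, "ry": 0, "rz": -0.033},
{"claw": 0.5, "dx": -0.094, "dy": -0.004, "dz": -0, "rx": 0, "ry": 0, "rz": -0.044},
{"claw": 0.5, "dx": -0.12, "dy": 0.001, "dz": -0, "rx": 0, "ry": 0, "rz": -0.053},
{"claw": 0.5, "dx": -0.146, "dy": 0.007, "dz": -0, "rx": 0, "ry": 0, "rz": -0.06},
{"claw": 0.5, "dx": -0.172, "dy": 0.016, "dz": -0, "rx": 0, "ry": 0, "rz": -0.065},
{"claw": 0.5, "dx": -0.197, "dy": 0.026, "dz": -0, "rx": 0, "ry": 0, "rz": -0.068},
{"claw": 0.5, "dx": -0.215, "dy": 0.034, "dz": -0, "rx": 0, "ry": 0, "rz": -0.068},
{"claw": 0.5, "dx": -0.227, "dy": 0.039, "dz": -0, "rx": 0, "ry": 0, "rz": -0.068},
end cmd [ 0.4746 -0.0592  0.0409  1.16  ] pulley [ 0.492 -0.067] 1.161
```

View pics/x8.png

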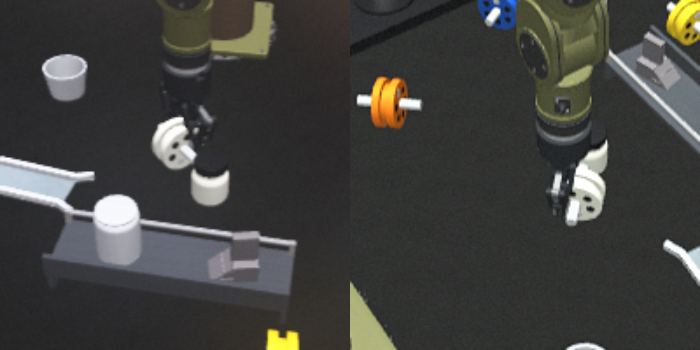

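>>> {"fn": "move_arm", "kwargs": {
  "commands": [
    {"claw": 0.5,"dx": -0.016,"dy": -0.003,"dz": 0,"rx": 0,"ry": 0,"rz": -0.009},
    {"claw": 0.5,"dx": -0.04,"dy": -0.006,"dz": 0,"rx": 0,"ry": 0,"rz": -0.021},
    {"claw": 0.5,"dx": -0.067,"dy": -0.006,"dz": 0,"rx": 0,"ry": 0,"rz": -0.033},
    {"claw": 0.5,"dx": -0.094,"dy": -0.004,"dz": 0,"rx": 0,"ry": 0,"rz": -0.044},
    {"claw": 0.5,"dx": -0.12,"dy": 0.001,"dz": 0,"rx": 0,"ry": 0,"rz": -0.053},
    {"claw": 0.5,"dx": -0.146,"dy": 0.007,"dz": 0,"rx": 0,"ry": 0,"rz": -0.06},
    {"claw": 0.5,"dx": -0.172,"dy": 0.016,"dz": 0,"rx": 0,"ry": 0,"rz": -0.065},
    {"claw": 0.5,"dx": -0.197,"dy": 0.026,"dz": 0,"rx": 0,"ry": 0,"rz": -0.068},
    {"claw": 0.5,"dx": -0.215,"dy": 0.034,"dz": 0,"rx": 0,"ry": 0,"rz": -0.068},
    {"claw": 0.5,"dx": -0.227,"dy": 0.039,"dz": 0,"rx": 0,"ry": 0,"rz": -0.068}
  ]
}}

```text
clock: 11.52
ee_pos: [0.4744, -0.0593, 0.0408]
tcp_rot: [-0.642, -3.075, 0.001]
ft_force: [-2.3, -0.8, 1.7]
finger_gap: 0.5
```

```bash
python3 look.py 9 scene side; python3 mp.py .492 -.067 1.16 scene side;python3 rows.py .4746 -.0592 .0409 1.16 .041 .5 .019 .440 .446 .452 .459 .466 .473 .480 .487 .493 .497; python3 -c "
import cv2,numpy as np
b=cv2.imread('pics/scene9.png')[100:300,170:370];c=cv2.imread('pics/side9.png')[130:330,220:420]
cv2.imwrite('pics/x9.png',np.hstack([cv2.resize(b,(350,350)),cv2.resize(c,(350,350))]))"
```

```text
t 11.53 tcp [ 0.4744 -0.0593  0.0408] yaw a 1.1592 tilt [ 0.001 -0.001 -1.   ] gap 0.5 F [-2.3 -0.8  1.7]
scene [ 0.4903 -0.0709  1.156 ] med 1.34 573
side [ 0.4918 -0.0704  1.1483] med 1.24 410
{"claw": 0.5, "dx": -0.017, "dy": 0.001, "dz": -0, "rx": 0, "ry": 0, "rz": 0.001},
{"claw": 0.5, "dx": -0.037, "dy": 0.001, "dz": -0, "rx": 0, "ry": 0, "rz": 0.003},
{"claw": 0.5, "dx": -0.057, "dy": 0.002, "dz": -0, "rx": 0, "ry": 0, "rz": 0.007},
{"claw": 0.5, "dx": -0.08, "dy": 0.003, "dz": -0, "rx": 0, "ry": 0, "rz": 0.013},
{"claw": 0.5, "dx": -0.104, "dy": 0.004, "dz": -0, "rx": 0, "ry": 0, "rz": 0.022},
{"claw": 0.5, "dx": -0.128, "dy": 0.005, "dz": -0, "rx": 0, "ry": 0, "rz": 0.034},
{"claw": 0.5, "dx": -0.152, "dy": 0.005, "dz": -0, "rx": 0, "ry": 0, "rz": 0.049},
{"claw": 0.5, "dx": -0.176, "dy": 0.003, "dz": -0, "rx": 0, "ry": 0, "rz": 0.068},
{"claw": 0.5, "dx": -0.198, "dy": 0.001, "dz": -0, "rx": 0, "ry": 0, "rz": 0.088},
{"claw": 0.5, "dx": -0.212, "dy": -0.002, "dz": -0, "rx": 0, "ry": 0, "rz": 0.102},
end cmd [ 0.5327 -0.0851  0.0409  0.5191] pulley [ 0.542 -0.102] 0.519
```

View pics/x9.png

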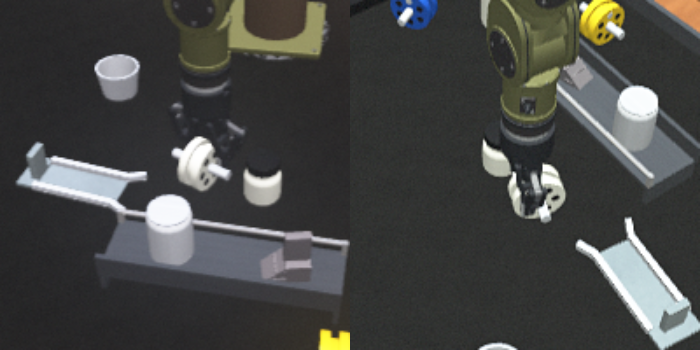

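>>> {"fn": "move_arm", "kwargs": {
  "commands": [
    {"claw": 0.5,"dx": -0.017,"dy": 0.001,"dz": 0,"rx": 0,"ry": 0,"rz": 0.001},
    {"claw": 0.5,"dx": -0.037,"dy": 0.001,"dz": 0,"rx": 0,"ry": 0,"rz": 0.003},
    {"claw": 0.5,"dx": -0.057,"dy": 0.002,"dz": 0,"rx": 0,"ry": 0,"rz": 0.007},
    {"claw": 0.5,"dx": -0.08,"dy": 0.003,"dz": 0,"rx": 0,"ry": 0,"rz": 0.013},
    {"claw": 0.5,"dx": -0.104,"dy": 0.004,"dz": 0,"rx": 0,"ry": 0,"rz": 0.022},
    {"claw": 0.5,"dx": -0.128,"dy": 0.005,"dz": 0,"rx": 0,"ry": 0,"rz": 0.034},
    {"claw": 0.5,"dx": -0.152,"dy": 0.005,"dz": 0,"rx": 0,"ry": 0,"rz": 0.049},
    {"claw": 0.5,"dx": -0.176,"dy": 0.003,"dz": 0,"rx": 0,"ry": 0,"rz": 0.068},
    {"claw": 0.5,"dx": -0.198,"dy": 0.001,"dz": 0,"rx": 0,"ry": 0,"rz": 0.088},
    {"claw": 0.5,"dx": -0.212,"dy": -0.002,"dz": 0,"rx": 0,"ry": 0,"rz": 0.102}
  ]
}}

```text
clock: 12.88
ee_pos: [0.5334, -0.0851, 0.0409]
tcp_rot: [1.583, 2.714, 0.001]
ft_force: [-0.7, 1.0, 2.8]
finger_gap: 0.498
```

```bash
python3 look.py 10 scene side; python3 mp.py .542 -.102 .52 scene side;python3 rows.py .5327 -.0851 .0409 .5191 .041 .5 .019 .501 .506 .511 .517 .523 .529 .535 .541 .547 .551; python3 -c "
import cv2,numpy as np
b=cv2.imread('pics/scene10.png')[100:300,170:370];c=cv2.imread('pics/side10.png')[130:330,240:440]
cv2.imwrite('pics/x10.png',np.hstack([cv2.resize(b,(350,350)),cv2.resize(c,(350,350))]))"
```

```text
t 12.88 tcp [ 0.5334 -0.0851  0.0409] yaw a 0.5146 tilt [ 0.     0.001 -1.   ] gap 0.498 F [-0.7  1.   2.8]
scene [ 0.5409 -0.1045  0.5173] med 1.24 390
side [ 0.5414 -0.1036  0.5288] med 1.23 512
{"claw": 0.5, "dx": -0.013, "dy": 0.005, "dz": -0, "rx": 0, "ry": 0, "rz": 0.015},
{"claw": 0.5, "dx": -0.031, "dy": 0.01, "dz": -0, "rx": 0, "ry": 0, "rz": 0.034},
{"claw": 0.5, "dx": -0.049, "dy": 0.013, "dz": -0, "rx": 0, "ry": 0, "rz": 0.052},
{"claw": 0.5, "dx": -0.071, "dy": 0.012, "dz": -0, "rx": 0, "ry": 0, "rz": 0.072},
{"claw": 0.5, "dx": -0.091, "dy": 0.009, "dz": -0, "rx": 0, "ry": 0, "rz": 0.09},
{"claw": 0.5, "dx": -0.111, "dy": 0.002, "dz": -0, "rx": 0, "ry": 0, "rz": 0.103},
{"claw": 0.5, "dx": -0.128, "dy": -0.009, "dz": -0, "rx": 0, "ry": 0, "rz": 0.109},
{"claw": 0.5, "dx": -0.144, "dy": -0.021, "dz": -0, "rx": 0, "ry": 0, "rz": 0.111},
{"claw": 0.5, "dx": -0.159, "dy": -0.034, "dz": -0, "rx": 0, "ry": 0, "rz": 0.111},
{"claw": 0.5, "dx": -0.169, "dy": -0.042, "dz": -0, "rx": 0, "ry": 0, "rz": 0.111},
end cmd [ 0.5469 -0.1354  0.0409 -0.1783] pulley [ 0.543 -0.154] -0.177
```

View pics/x10.png

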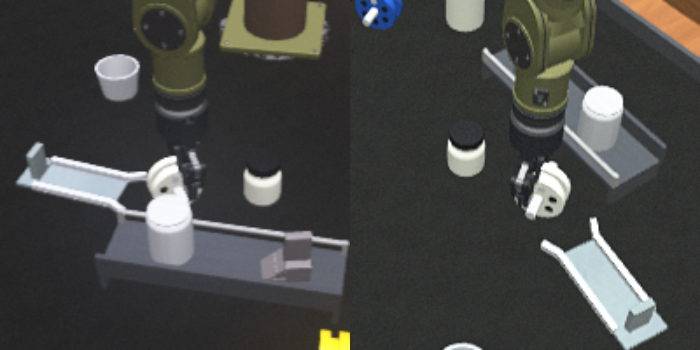

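```bash
cat > mb.py <<'E'
from h import *
# rails incl. flare and stop; only points above the plate
def seg(P,a,b,hw,h):
    a=np.array(a);b=np.array(b);L=np.linalg.norm(b-a);u=(b-a)/L;n=np.array([-u[1],u[0]]);c=(a+b)/2
    Q=np.stack([(P[:,:2]-c)@u,(P[:,:2]-c)@n,P[:,2]],1); return box(Q,(0,0,h/2),(L/2,hw,h/2))
def bay2(P):
    d=[]
    for sg in(1,-1): d+=[seg(P,(sg*.032,-.04),(sg*.032,.10),.005,.012),seg(P,(sg*.032,.10),(sg*.045,.126),.005,.012)]
    d+=[box(P,(0,-.045,.0275),(.018,.005,.0275)),box(P,(0,-.055,.003),(.035,.015,.003))]
    return np.min(d,0)
for n in("scene","side"):
    d=np.load(f"c_{n}.npz");W=d["w"].reshape(-1,3);F=d["f"].reshape(-1,3)
    L=loc(W,.5185,-.294,-.177)
    m=(np.abs(L[:,0])<.06)&(L[:,1]>-.08)&(L[:,1]<.10)&(W[:,2]>.0085)&(W[:,2]<.07)&(F.min(1)>60)
    r=fit(bay2,W[m],[.5185,-.294,-.177]);print(n,np.round(r[0],4),r[1:])
    st=L[m&(W[:,2]>.02)]; print("stop local",np.round(st.min(0),3),np.round(st.max(0),3),len(st))
E
python3 mb.py
```

```text
scene [ 0.5188 -0.295  -0.1665] (np.float64(0.0011427648181161847), 516, np.float64(0.0006209822967051002))
stop local [-0.018 -0.053  0.021] [ 0.022 -0.038  0.059] 135
side [ 0.5178 -0.2949 -0.1646] (np.float64(0.0009381292164886389), 650, np.float64(0.0006300264216798156))
stop local [-0.019 -0.052  0.02 ] [ 0.019 -0.04   0.059] 167
```

>>> {"fn": "move_arm", "kwargs": {
  "commands": [
    {"claw": 0.5,"dx": -0.013,"dy": 0.005,"dz": 0,"rx": 0,"ry": 0,"rz": 0.015},
    {"claw": 0.5,"dx": -0.031,"dy": 0.01,"dz": 0,"rx": 0,"ry": 0,"rz": 0.034},
    {"claw": 0.5,"dx": -0.049,"dy": 0.013,"dz": 0,"rx": 0,"ry": 0,"rz": 0.052},
    {"claw": 0.5,"dx": -0.06,"dy": 0.013,"dz": 0,"rx": 0,"ry": 0,"rz": 0.062}
  ]
}}

```text
clock: 13.48
ee_pos: [0.5454, -0.0985, 0.0409]
tcp_rot: [-2.074, -2.359, -0.001]
ft_force: [-0.8, 2.4, 2.3]
finger_gap: 0.501
```

```bash
python3 look.py 11 scene side; python3 mp.py .548 -.12 .13 scene side
cat > p2.py <<'E'
from h import *
B=np.array([.5183,-.295]);ab=-.166;by=np.array([-np.sin(ab),np.cos(ab)])
a0=.13;n=80
# heading blends over the first 35 mm, ends on line: integrate backward from the line
s=np.linspace(0,.178,n);a=ab+(a0-ab)*np.clip(1-s/.035,0,1)
d=np.stack([np.sin(a),-np.cos(a)],1);st=np.diff(s)[:,None]*(d[1:]+d[:-1])/2
p=B-(st[::-1].cumsum(0))[::-1];p=np.vstack([p,B])
print(p[0],p[20]); np.savez("path.npz",p=p,a=a,s=s)
E
python3 p2.py; python3 rows.py .545 -.0988 .0409 .1295 .041 .5 .019 .004 .010 .017 .025 .033 .042 .051 .060 .066 .070
```

```text
t 13.47 tcp [ 0.5454 -0.0985  0.0409] yaw a 0.1282 tilt [ 0.001  0.    -1.   ] gap 0.501 F [-0.8  2.4  2.3]
scene [ 0.5462 -0.1204  0.1264] med 1.22 351
side [ 0.5465 -0.1187  0.1298] med 1.2 598
[ 0.54255151 -0.11909919] [ 0.54026628 -0.16389069]
{"claw": 0.5, "dx": -0.016, "dy": -0.015, "dz": -0, "rx": 0, "ry": 0, "rz": 0.005},
{"claw": 0.5, "dx": -0.036, "dy": -0.013, "dz": -0, "rx": 0, "ry": 0, "rz": 0.013},
{"claw": 0.5, "dx": -0.06, "dy": -0.012, "dz": -0, "rx": 0, "ry": 0, "rz": 0.023},
{"claw": 0.5, "dx": -0.087, "dy": -0.012, "dz": -0, "rx": 0, "ry": 0, "rz": 0.034},
{"claw": 0.5, "dx": -0.114, "dy": -0.015, "dz": -0, "rx": 0, "ry": 0, "rz": 0.044},
{"claw": 0.5, "dx": -0.143, "dy": -0.022, "dz": -0, "rx": 0, "ry": 0, "rz": 0.047},
{"claw": 0.5, "dx": -0.171, "dy": -0.031, "dz": -0, "rx": 0, "ry": 0, "rz": 0.047},
{"claw": 0.5, "dx": -0.2, "dy": -0.04, "dz": -0, "rx": 0, "ry": 0, "rz": 0.047},
{"claw": 0.5, "dx": -0.219, "dy": -0.046, "dz": -0, "rx": 0, "ry": 0, "rz": 0.047},
{"claw": 0.5, "dx": -0.232, "dy": -0.049, "dz": -0, "rx": 0, "ry": 0, "rz": 0.047},
end cmd [ 0.5394 -0.1697  0.0409 -0.1658] pulley [ 0.536 -0.188] -0.166
```

>>> {"fn": "move_arm", "kwargs": {
  "commands": [
    {"claw": 0.5,"dx": -0.016,"dy": -0.002,"dz": 0,"rx": 0,"ry": 0,"rz": 0.006},
    {"claw": 0.5,"dx": -0.036,"dy": -0.005,"dz": 0,"rx": 0,"ry": 0,"rz": 0.016},
    {"claw": 0.5,"dx": -0.06,"dy": -0.008,"dz": 0,"rx": 0,"ry": 0,"rz": 0.03},
    {"claw": 0.5,"dx": -0.087,"dy": -0.011,"dz": 0,"rx": 0,"ry": 0,"rz": 0.042},
    {"claw": 0.5,"dx": -0.114,"dy": -0.015,"dz": 0,"rx": 0,"ry": 0,"rz": 0.047},
    {"claw": 0.5,"dx": -0.143,"dy": -0.022,"dz": 0,"rx": 0,"ry": 0,"rz": 0.047},
    {"claw": 0.5,"dx": -0.171,"dy": -0.031,"dz": 0,"rx": 0,"ry": 0,"rz": 0.047},
    {"claw": 0.5,"dx": -0.2,"dy": -0.04,"dz": 0,"rx": 0,"ry": 0,"rz": 0.047},
    {"claw": 0.5,"dx": -0.219,"dy": -0.046,"dz": 0,"rx": 0,"ry": 0,"rz": 0.047},
    {"claw": 0.5,"dx": -0.232,"dy": -0.049,"dz": 0,"rx": 0,"ry": 0,"rz": 0.047}
  ]
}}

```text
clock: 14.82
ee_pos: [0.5393, -0.17, 0.0409]
tcp_rot: [-2.398, -2.029, -0.0]
ft_force: [1.4, 1.2, 2.6]
finger_gap: 0.502
```

```bash
python3 look.py 12 scene side; python3 mp.py .536 -.188 -.166 scene side;python3 rows.py .5394 -.1697 .0409 -.1658 .041 .5 .019 .075 .082 .090 .099 .108 .117 .126 .134 .140 .144; python3 -c "
import cv2,numpy as np
b=cv2.imread('pics/scene12.png')[120:280,150:310];c=cv2.imread('pics/side12.png')[190:350,290:450]
cv2.imwrite('pics/x12.png',np.hstack([cv2.resize(b,(380,380)),cv2.resize(c,(380,380))]))"
```

```text
t 14.82 tcp [ 0.5393 -0.17    0.0409] yaw a -0.1661 tilt [ 0. -0. -1.] gap 0.502 F [1.4 1.2 2.6]
scene [ 0.54   -0.1927 -0.1201] med 2.12 413
side [ 0.5376 -0.1907 -0.1706] med 1.75 796
{"claw": 0.5, "dx": -0.017, "dy": -0, "dz": -0, "rx": 0, "ry": 0, "rz": 0},
{"claw": 0.5, "dx": -0.04, "dy": -0, "dz": -0, "rx": 0, "ry": 0, "rz": 0},
{"claw": 0.5, "dx": -0.067, "dy": -0, "dz": -0, "rx": 0, "ry": 0, "rz": 0},
{"claw": 0.5, "dx": -0.097, "dy": -0, "dz": -0, "rx": 0, "ry": 0, "rz": 0},
{"claw": 0.5, "dx": -0.127, "dy": -0, "dz": -0, "rx": 0, "ry": 0, "rz": 0},
{"claw": 0.5, "dx": -0.157, "dy": -0, "dz": -0, "rx": 0, "ry": 0, "rz": 0},
{"claw": 0.5, "dx": -0.187, "dy": -0, "dz": -0, "rx": 0, "ry": 0, "rz": 0},
{"claw": 0.5, "dx": -0.214, "dy": -0, "dz": -0, "rx": 0, "ry": 0, "rz": 0},
{"claw": 0.5, "dx": -0.234, "dy": -0, "dz": -0, "rx": 0, "ry": 0, "rz": 0},
{"claw": 0.5, "dx": -0.247, "dy": -0, "dz": -0, "rx": 0, "ry": 0, "rz": 0},
end cmd [ 0.5272 -0.2428  0.0409 -0.1658] pulley [ 0.524 -0.261] -0.166
```

View pics/x12.png

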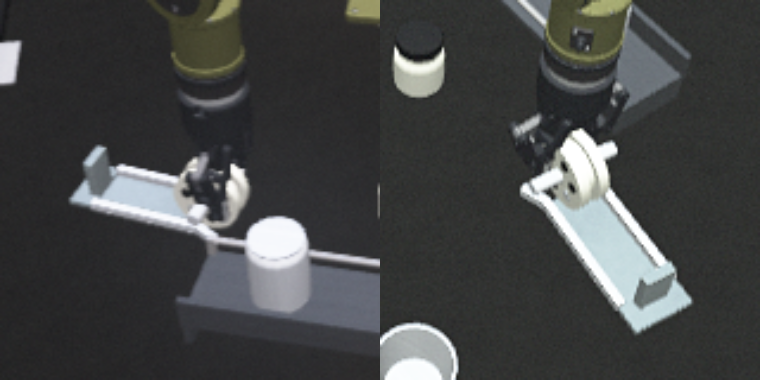

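The pulley has entered the bay mouth between the rails. I'll roll on.

>>> {"fn": "move_arm", "kwargs": {
  "commands": [
    {"claw": 0.5,"dx": -0.017,"dy": 0,"dz": 0,"rx": 0,"ry": 0,"rz": 0},
    {"claw": 0.5,"dx": -0.04,"dy": 0,"dz": 0,"rx": 0,"ry": 0,"rz": 0},
    {"claw": 0.5,"dx": -0.067,"dy": 0,"dz": 0,"rx": 0,"ry": 0,"rz": 0},
    {"claw": 0.5,"dx": -0.097,"dy": 0,"dz": 0,"rx": 0,"ry": 0,"rz": 0},
    {"claw": 0.5,"dx": -0.127,"dy": 0,"dz": 0,"rx": 0,"ry": 0,"rz": 0},
    {"claw": 0.5,"dx": -0.157,"dy": 0,"dz": 0,"rx": 0,"ry": 0,"rz": 0},
    {"claw": 0.5,"dx": -0.187,"dy": 0,"dz": 0,"rx": 0,"ry": 0,"rz": 0},
    {"claw": 0.5,"dx": -0.21,"dy": 0,"dz": 0,"rx": 0,"ry": 0,"rz": 0},
    {"claw": 0.5,"dx": -0.227,"dy": 0,"dz": 0,"rx": 0,"ry": 0,"rz": 0},
    {"claw": 0.5,"dx": -0.237,"dy": 0,"dz": 0,"rx": 0,"ry": 0,"rz": 0}
  ]
}}

```text
clock: 16.18
ee_pos: [0.5276, -0.24, 0.0409]
tcp_rot: [-2.398, -2.03, -0.0]
ft_force: [1.5, 1.9, 1.5]
finger_gap: 0.5
```

```bash
python3 look.py 13 scene side; python3 mp.py .524 -.261 -.166 scene side; python3 -c "
import cv2,numpy as np
b=cv2.imread('pics/scene13.png')[120:280,150:310];c=cv2.imread('pics/side13.png')[190:350,310:470]
cv2.imwrite('pics/x13.png',np.hstack([cv2.resize(b,(380,380)),cv2.resize(c,(380,380))]))"
```

```text
t 16.18 tcp [ 0.5276 -0.24    0.0409] yaw a -0.166 tilt [ 0.  0. -1.] gap 0.5 F [1.5 1.9 1.5]
scene [ 0.533  -0.2619 -0.0581] med 4.14 475
side [ 0.5243 -0.2601 -0.1363] med 2.31 876
```

View pics/x13.png

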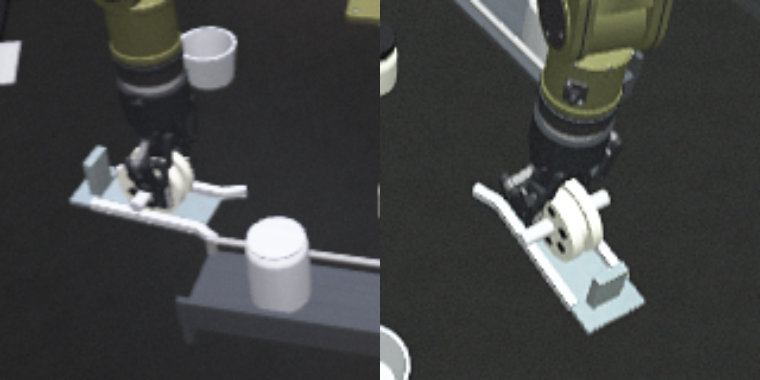

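>>> {"fn": "move_arm", "kwargs": {
  "commands": [
    {"claw": 0.5,"dx": -0.013,"dy": 0,"dz": 0,"rx": 0,"ry": 0,"rz": 0},
    {"claw": 0.5,"dx": -0.03,"dy": 0,"dz": 0,"rx": 0,"ry": 0,"rz": 0},
    {"claw": 0.5,"dx": -0.05,"dy": 0,"dz": 0,"rx": 0,"ry": 0,"rz": 0},
    {"claw": 0.5,"dx": -0.07,"dy": 0,"dz": 0,"rx": 0,"ry": 0,"rz": 0},
    {"claw": 0.5,"dx": -0.088,"dy": 0,"dz": 0,"rx": 0,"ry": 0,"rz": 0},
    {"claw": 0.5,"dx": -0.1,"dy": 0,"dz": 0,"rx": 0,"ry": 0,"rz": 0},
    {"claw": 0.5,"dx": -0.11,"dy": 0,"dz": 0,"rx": 0,"ry": 0,"rz": 0},
    {"claw": 0.5,"dx": -0.117,"dy": 0,"dz": 0,"rx": 0,"ry": 0,"rz": 0}
  ]
}}

```text
clock: 17.27
ee_pos: [0.522, -0.2735, 0.0409]
tcp_rot: [-2.396, -2.029, -0.003]
ft_force: [3.7, 6.8, 4.6]
finger_gap: 0.5
```

```bash
python3 look.py 14 scene side; python3 mp.py .519 -.293 -.166 scene side; python3 -c "
import cv2,numpy as np
b=cv2.imread('pics/scene14.png')[120:280,130:290];c=cv2.imread('pics/side14.png')[190:350,310:470]
cv2.imwrite('pics/x14.png',np.hstack([cv2.resize(b,(380,380)),cv2.resize(c,(380,380))]))"
```

```text
t 17.27 tcp [ 0.522  -0.2735  0.0409] yaw a -0.1655 tilt [ 0.003  0.    -1.   ] gap 0.5 F [3.7 6.8 4.6]
scene [ 0.5244 -0.296  -0.1146] med 3.77 500
side [ 0.5178 -0.294  -0.1177] med 2.76 906
```

View pics/x14.png

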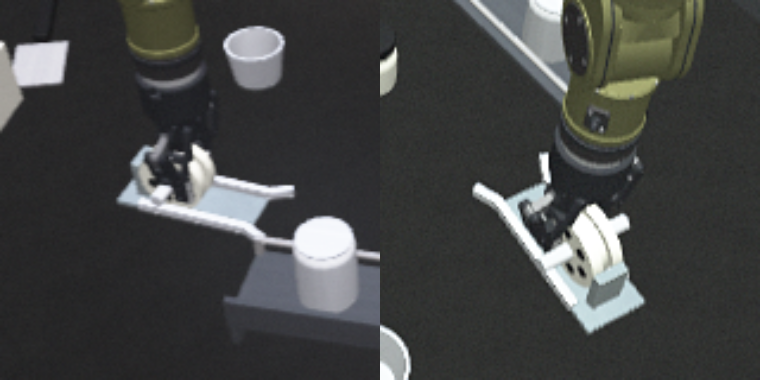

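The force has risen to about 7 N along the bay and the pulley is against the stop. I'll back the fingers off gently and release.

>>> {"fn": "move_arm", "kwargs": {
  "commands": [
    {"claw": 0.5,"dx": 0.007,"dy": 0,"dz": 0,"rx": 0,"ry": 0,"rz": 0},
    {"claw": 0.5,"dx": 0.017,"dy": 0,"dz": 0,"rx": 0,"ry": 0,"rz": 0},
    {"claw": 0.6,"dx": 0.03,"dy": 0,"dz": 0,"rx": 0,"ry": 0,"rz": 0},
    {"claw": 0.75,"dx": 0.06,"dy": 0,"dz": 0,"rx": 0,"ry": 0,"rz": 0},
    {"claw": 0.75,"dx": 0.12,"dy": 0,"dz": 0,"rx": 0,"ry": 0,"rz": 0},
    {"claw": 0.75,"dx": 0.2,"dy": 0,"dz": 0,"rx": 0,"ry": 0,"rz": 0},
    {"claw": 0.75,"dx": 0.25,"dy": 0,"dz": -0.15,"rx": 0,"ry": 0,"rz": 0},
    {"claw": 0.75,"dx": 0.25,"dy": 0,"dz": -0.35,"rx": 0,"ry": 0,"rz": 0},
    {"claw": 0.75,"dx": 0.25,"dy": 0,"dz": -0.5,"rx": 0,"ry": 0,"rz": 0}
  ]
}}

```text
clock: 18.5
ee_pos: [0.5346, -0.199, 0.1932]
tcp_rot: [2.396, 2.031, 0.001]
ft_force: [0.4, -0.4, 0.1]
finger_gap: 0.751
```

```bash
python3 look.py 15 scene side wrist; python3 mp.py .519 -.293 -.166 scene side wrist; python3 mb.py; python3 -c "
import cv2,numpy as np
b=cv2.imread('pics/scene15.png')[120:280,130:290];c=cv2.imread('pics/side15.png')[190:350,310:470];a=cv2.imread('pics/wrist15.png')
cv2.imwrite('pics/x15.png',np.hstack([cv2.resize(b,(250,250)),cv2.resize(c,(250,250)),cv2.resize(a[:400,120:520],(250,250))]))"
```

```text
t 18.5 tcp [ 0.5346 -0.199   0.1932] yaw a -0.1644 tilt [-0.     0.001 -1.   ] gap 0.751 F [ 0.4 -0.4  0.1]
scene [ 0.5231 -0.293  -0.0823] med 1.82 834
side [ 0.5214 -0.291  -0.0981] med 1.7 1054
wrist [ 0.5145 -0.2912 -0.1178] med 3.2 4546
scene [ 0.534  -0.2498  0.1932] (np.float64(0.014220508160495943), 842, np.float64(0.025566517381723067))
stop local [-0.049 -0.053  0.02 ] [0.057 0.044 0.07 ] 541
side [ 0.5204 -0.2725 -0.2596] (np.float64(0.01229573305817341), 1086, np.float64(0.02890211729357256))
stop local [-0.05  -0.053  0.02 ] [0.054 0.042 0.07 ] 743
```

View pics/x15.png

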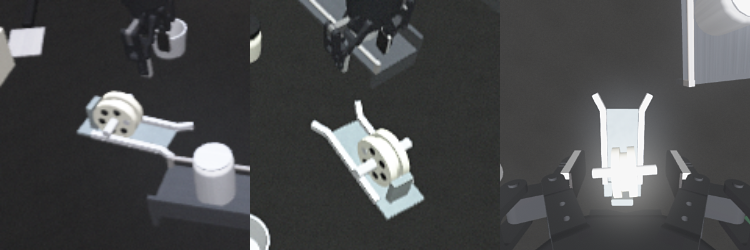

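```bash
cat > mq.py <<'E'
from h import *
import sys
for n in sys.argv[1:]:
    d=np.load(f"c_{n}.npz");W=d["w"].reshape(-1,3);F=d["f"].reshape(-1,3).astype(int)
    L=loc(W,.5183,-.295,-.166)
    m=(np.abs(L[:,0])<.06)&(L[:,1]>-.03)&(L[:,1]<.05)&(L[:,2]>.022)&(L[:,2]<.09)&(F.min(1)>80)
    r=fit(pulley,L[m],[0,0,0]);print(n,"pulley in bay x y a",np.round(r[0],4),"med",round(r[1]*1e3,2),r[2])
E
python3 mq.py scene side wrist
```

```text
scene pulley in bay x y a [0.0038 0.0035 0.0764] med 1.27 621
side pulley in bay x y a [0.0033 0.0062 0.0685] med 1.07 786
wrist pulley in bay x y a [-0.0048  0.0043  0.0449] med 2.99 3951
```

The pulley stands against the stop, at about 4 mm in bay y and 0 to 4 mm in x. Next I'll go above the chock.

>>> {"fn": "move_arm", "kwargs": {
  "commands": [
    {"claw": 0.75,"dx": 0.945,"dy": 0.385,"dz": -0.197,"rx": 0,"ry": 0,"rz": -0.0582},
    {"claw": 0.75,"dx": 0.945,"dy": 0.385,"dz": -0.197,"rx": 0,"ry": 0,"rz": -0.0582},
    {"claw": 0.75,"dx": 0.945,"dy": 0.385,"dz": -0.197,"rx": 0,"ry": 0,"rz": -0.0582},
    {"claw": 0.75,"dx": 0.945,"dy": 0.385,"dz": -0.197,"rx": 0,"ry": 0,"rz": -0.0582},
    {"claw": 0.75,"dx": 0.945,"dy": 0.385,"dz": -0.197,"rx": 0,"ry": 0,"rz": -0.0582},
    {"claw": 0.75,"dx": 0.945,"dy": 0.385,"dz": -0.197,"rx": 0,"ry": 0,"rz": -0.0582},
    {"claw": 0.75,"dx": 0.945,"dy": 0.385,"dz": -0.197,"rx": 0,"ry": 0,"rz": -0.0582},
    {"claw": 0.75,"dx": 0.945,"dy": 0.385,"dz": -0.197,"rx": 0,"ry": 0,"rz": -0.0582}
  ]
}}

```text
clock: 19.65
ee_pos: [0.6937, 0.059, 0.249]
tcp_rot: [-1.989, -2.429, 0.003]
ft_force: [-0.4, -1.0, -0.1]
finger_gap: 0.751
```

```bash
python3 look.py 16 scene side wrist; python3 mq.py scene side; cat > mc.py <<'E'
from h import *
import sys
x,y,a,zb=map(float,sys.argv[1:5])
for n in sys.argv[5:]:
    d=np.load(f"c_{n}.npz");W=d["w"].reshape(-1,3)
    L=loc(W,x,y,a)
    m=(np.abs(L[:,0])<.03)&(L[:,1]>-.045)&(L[:,1]<.05)&(W[:,2]>zb+.005)&(W[:,2]<zb+.082)
    r=min([fit(chock,W[m]-[0,0,zb],[x,y,a+q]) for q in(-.1,.1)],key=lambda r:r[-1]);print(n,"chock",np.round(r[0],4),"med",round(r[1]*1e3,2),r[2])
E
python3 mc.py .698 .0825 .2 .04 scene side wrist
```

```text
t 19.65 tcp [0.6937 0.059  0.249 ] yaw a 0.1984 tilt [ 0.    -0.003 -1.   ] gap 0.751 F [-0.4 -1.  -0.1]
scene pulley in bay x y a [0.0037 0.0037 0.0622] med 1.15 620
side pulley in bay x y a [0.0034 0.0061 0.0686] med 1.07 784
scene chock [0.6971 0.082  0.174 ] med 0.92 623
side chock [0.698  0.0837 0.2169] med 1.13 443
wrist chock [0.6984 0.0862 0.1985] med 0.72 2346
```

View pics/wrist16.png

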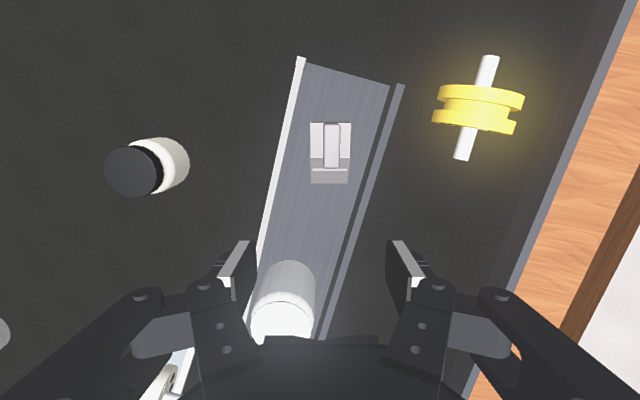

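>>> {"fn": "move_arm", "kwargs": {
  "commands": [
    {"claw": 0.75,"dx": 0.135,"dy": 0.027,"dz": 0.05,"rx": 0,"ry": 0,"rz": 0},
    {"claw": 0.75,"dx": 0.135,"dy": 0.027,"dz": 0.2,"rx": 0,"ry": 0,"rz": 0},
    {"claw": 0.75,"dx": 0.135,"dy": 0.027,"dz": 0.36,"rx": 0,"ry": 0,"rz": 0},
    {"claw": 0.75,"dx": 0.135,"dy": 0.027,"dz": 0.46,"rx": 0,"ry": 0,"rz": 0},
    {"claw": 0.75,"dx": 0.135,"dy": 0.027,"dz": 0.493,"rx": 0,"ry": 0,"rz": 0},
    {"claw": 0.4,"dx": 0.135,"dy": 0.027,"dz": 0.493,"rx": 0,"ry": 0,"rz": 0},
    {"claw": 0,"dx": 0.135,"dy": 0.027,"dz": 0.493,"rx": 0,"ry": 0,"rz": 0},
    {"claw": 0,"dx": 0.135,"dy": 0.027,"dz": 0.493,"rx": 0,"ry": 0,"rz": 0},
    {"claw": 0,"dx": 0.135,"dy": 0.027,"dz": 0.493,"rx": 0,"ry": 0,"rz": 0},
    {"claw": 0,"dx": 0.135,"dy": 0.027,"dz": 0.493,"rx": 0,"ry": 0,"rz": 0}
  ]
}}

```text
clock: 21.05
ee_pos: [0.6959, 0.1015, 0.1039]
tcp_rot: [1.987, 2.43, 0.003]
ft_force: [-0.3, -0.3, 6.2]
finger_gap: 0.15
```

```bash
python3 look.py 17 wrist side scene; python3 mc.py .698 .0825 .2 .04 scene side; python3 -c "
import cv2,numpy as np
b=cv2.imread('pics/scene17.png')[150:310,250:410];c=cv2.imread('pics/side17.png')[80:240,270:430];a=cv2.imread('pics/wrist17.png')
cv2.imwrite('pics/x17.png',np.hstack([cv2.resize(b,(250,250)),cv2.resize(c,(250,250)),cv2.resize(a[:400,120:520],(250,250))]))"
```

```text
t 21.05 tcp [0.6959 0.1015 0.1039] yaw a 0.1998 tilt [-0.     0.003 -1.   ] gap 0.15 F [-0.3 -0.3  6.2]
scene chock [0.6988 0.0823 0.1352] med 1.08 505
side chock [0.698  0.0839 0.2784] med 1.73 403
```

View pics/x17.png

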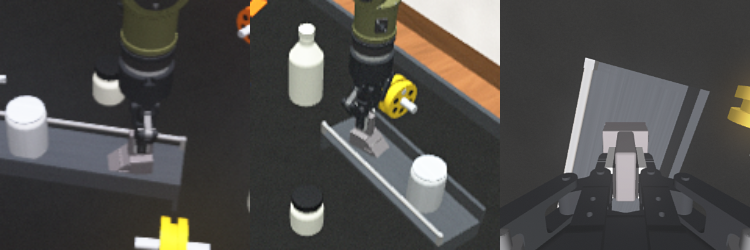

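Grip holds: gap 0.15, which is about the fin's thickness. I'll lift it, then carry it over the rail to above the bay.

>>> {"fn": "move_arm", "kwargs": {
  "commands": [
    {"claw": 0,"dx": 0,"dy": 0,"dz": -0.05,"rx": 0,"ry": 0,"rz": 0},
    {"claw": 0,"dx": 0,"dy": 0,"dz": -0.18,"rx": 0,"ry": 0,"rz": 0},
    {"claw": 0,"dx": 0,"dy": 0,"dz": -0.34,"rx": 0,"ry": 0,"rz": 0},
    {"claw": 0,"dx": -0.1,"dy": -0.08,"dz": -0.36,"rx": 0,"ry": 0,"rz": 0.006},
    {"claw": 0,"dx": -0.25,"dy": -0.2,"dz": -0.36,"rx": 0,"ry": 0,"rz": 0.018},
    {"claw": 0,"dx": -0.41,"dy": -0.33,"dz": -0.36,"rx": 0,"ry": 0,"rz": 0.028},
    {"claw": 0,"dx": -0.57,"dy": -0.46,"dz": -0.36,"rx": 0,"ry": 0,"rz": 0.038},
    {"claw": 0,"dx": -0.73,"dy": -0.59,"dz": -0.36,"rx": 0,"ry": 0,"rz": 0.048},
    {"claw": 0,"dx": -0.86,"dy": -0.69,"dz": -0.36,"rx": 0,"ry": 0,"rz": 0.0582},
    {"claw": 0,"dx": -0.924,"dy": -0.743,"dz": -0.34,"rx": 0,"ry": 0,"rz": 0.0582}
  ]
}}

```text
clock: 22.45
ee_pos: [0.5302, -0.2168, 0.2051]
tcp_rot: [2.4, 2.025, 0.0]
ft_force: [1.0, -0.1, -1.8]
finger_gap: 0.155
```

>>> {"fn": "move_arm", "kwargs": {
  "commands": [
    {"claw": 0,"dx": 0,"dy": 0,"dz": 0.03,"rx": 0,"ry": 0,"rz": 0},
    {"claw": 0,"dx": 0,"dy": 0,"dz": 0.06,"rx": 0,"ry": 0,"rz": 0},
    {"claw": 0,"dx": 0,"dy": 0,"dz": 0.06,"rx": 0,"ry": 0,"rz": 0}
  ]
}}

```text
clock: 22.82
ee_pos: [0.5312, -0.2132, 0.185]
tcp_rot: [-2.395, -2.03, 0.001]
ft_force: [-0.7, 0.7, -1.2]
finger_gap: 0.158
```

```bash
python3 look.py 18 wrist side scene; python3 mq.py scene side; cat > mh.py <<'E'
from h import *
import sys
# chock in hand: fit x,y,a and zb near given
x,y,a,zb=map(float,sys.argv[1:5])
for n in sys.argv[5:]:
    d=np.load(f"c_{n}.npz");W=d["w"].reshape(-1,3)
    L=loc(W,x,y,a)
    m=(np.abs(L[:,0])<.026)&(L[:,1]>-.042)&(L[:,1]<.045)&(W[:,2]>zb-.008)&(W[:,2]<zb+.036)
    P=W[m]
    f=lambda q:chock(loc(P,*q[:3])-[0,0,q[3]])
    r=least_squares(f,[x,y,a,zb],loss="soft_l1",f_scale=.002,x_scale=[.01,.01,.1,.01]);print(n,"chock",np.round(r.x,4),np.median(np.abs(f(r.x))).round(5),len(P))
E
python3 mh.py .5288 -.232 -.166 .12 scene side wrist; python3 -c "
import cv2,numpy as np
b=cv2.imread('pics/scene18.png')[100:280,110:290];c=cv2.imread('pics/side18.png')[170:350,290:470];a=cv2.imread('pics/wrist18.png')
cv2.imwrite('pics/x18.png',np.hstack([cv2.resize(b,(260,260)),cv2.resize(c,(260,260)),cv2.resize(a[:400,120:520],(260,260))]))"
```

```text
t 22.82 tcp [ 0.5312 -0.2132  0.185 ] yaw a -0.1643 tilt [ 0.001 -0.002 -1.   ] gap 0.158 F [-0.7  0.7 -1.2]
scene pulley in bay x y a [0.0038 0.0034 0.0713] med 1.13 615
side pulley in bay x y a [0.0034 0.0063 0.0687] med 1.08 783
scene chock [ 0.5285 -0.2317 -0.1849  0.1234] 0.00062 315
side chock [ 0.5291 -0.23   -0.1502  0.122 ] 0.00093 477
wrist chock [ 0.5296 -0.2292 -0.1627  0.121 ] 0.00021 2369
```

View pics/x18.png

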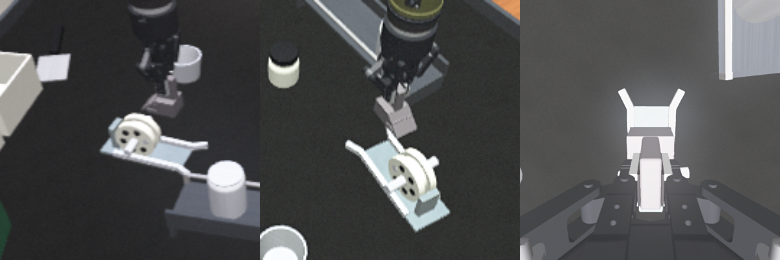

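The chock hangs level, with its origin at bay (0, 0.065), about 60 mm from the pulley axle. Lowering.

>>> {"fn": "move_arm", "kwargs": {
  "commands": [
    {"claw": 0,"dx": 0,"dy": 0,"dz": 0.1,"rx": 0,"ry": 0,"rz": 0},
    {"claw": 0,"dx": 0,"dy": 0,"dz": 0.22,"rx": 0,"ry": 0,"rz": 0},
    {"claw": 0,"dx": 0,"dy": 0,"dz": 0.31,"rx": 0,"ry": 0,"rz": 0},
    {"claw": 0,"dx": 0,"dy": 0,"dz": 0.36,"rx": 0,"ry": 0,"rz": 0},
    {"claw": 0,"dx": 0,"dy": 0,"dz": 0.38,"rx": 0,"ry": 0,"rz": 0},
    {"claw": 0,"dx": 0,"dy": 0,"dz": 0.393,"rx": 0,"ry": 0,"rz": 0},
    {"claw": 0,"dx": 0,"dy": 0,"dz": 0.4,"rx": 0,"ry": 0,"rz": 0}
  ]
}}

```text
clock: 23.85
ee_pos: [0.5371, -0.2062, 0.0698]
tcp_rot: [-2.387, -2.036, -0.031]
ft_force: [6.1, 26.4, 17.0]
finger_gap: 0.154
```

```bash
python3 look.py 19 side wrist; python3 mh.py .5288 -.232 -.166 .002 side wrist; python3 mq.py side
```

```text
t 23.85 tcp [ 0.5371 -0.2062  0.0698] yaw a -0.1584 tilt [ 0.018  0.01  -1.   ] gap 0.154 F [ 6.1 26.4 17. ]
side chock [ 0.5201 -0.236   0.4188  0.0012] 0.00205 270
wrist chock [ 5.2760e-01 -2.0440e-01 -1.4902e+00  8.0000e-04] 0.00056 2239
side pulley in bay x y a [0.0043 0.0057 0.0491] med 1.7 863
```

```bash
python3 look.py 20 scene; python3 -c "
import cv2,numpy as np
b=cv2.imread('pics/scene20.png')[130:240,120:230];c=cv2.imread('pics/side19.png')[220:340,320:440];a=cv2.imread('pics/wrist19.png')
cv2.imwrite('pics/x20.png',np.vstack([np.hstack([cv2.resize(b,(300,300)),cv2.resize(c,(300,300))]),cv2.resize(a[100:400,100:540],(600,290))]))"
```

```text
t 23.95 tcp [ 0.537  -0.2062  0.0697] yaw a -0.1584 tilt [ 0.018  0.009 -1.   ] gap 0.156 F [ 6.3 24.6 15.2]
```

View pics/x20.png

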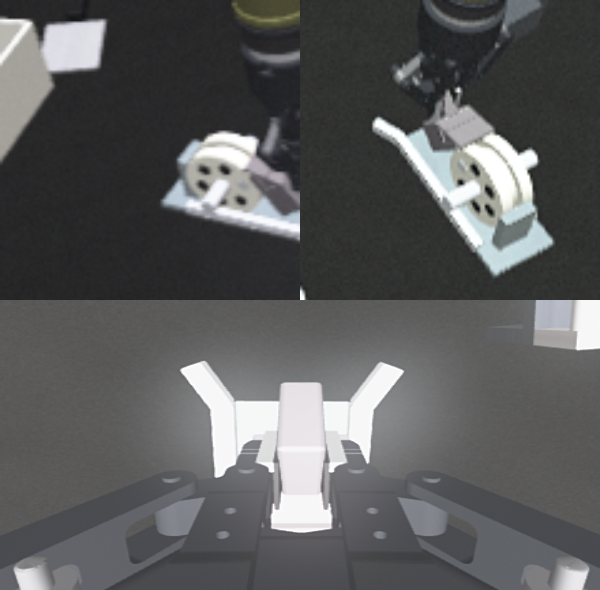

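My mistake: lowered this close, the nose came down on the rim and the chock pitched nose-up in the grip. It has to land further back and slide in under the rim. I'll back off and lift, then check.

>>> {"fn": "move_arm", "kwargs": {
  "commands": [
    {"claw": 0,"dx": 0.03,"dy": 0,"dz": -0.03,"rx": 0,"ry": 0,"rz": 0},
    {"claw": 0,"dx": 0.08,"dy": 0,"dz": -0.1,"rx": 0,"ry": 0,"rz": 0},
    {"claw": 0,"dx": 0.13,"dy": 0,"dz": -0.2,"rx": 0,"ry": 0,"rz": 0},
    {"claw": 0,"dx": 0.13,"dy": 0,"dz": -0.25,"rx": 0,"ry": 0,"rz": 0},
    {"claw": 0,"dx": 0.13,"dy": 0,"dz": -0.25,"rx": 0,"ry": 0,"rz": 0}
  ]
}}

```text
clock: 24.62
ee_pos: [0.539, -0.1768, 0.1423]
tcp_rot: [2.395, 2.028, 0.002]
ft_force: [0.1, 0.0, -1.8]
finger_gap: 0.153
```

```bash
python3 look.py 21 wrist side scene; python3 mq.py scene side; cat > mg.py <<'E'
from h import *
import sys
# chock in hand with pitch: params in tool-yaw frame: x,y,a,zb,pitch about chock x
s=env.get_state();T=s["ee_pos"]
zb=float(sys.argv[1]);p0=float(sys.argv[2])
R=Ro.from_rotvec(s["tcp_rot"]).as_matrix();a0=np.arctan2(R[1,1],R[0,1])
for n in sys.argv[3:]:
    d=np.load(f"c_{n}.npz");W=d["w"].reshape(-1,3)
    o=T[:2]-np.array([-np.sin(a0),np.cos(a0)])*.0175
    L=loc(W,*o,a0)
    m=(np.abs(L[:,0])<.024)&(L[:,1]>-.045)&(L[:,1]<.05)&(W[:,2]>zb-.01)&(W[:,2]<zb+.042)
    P=W[m]
    # pitch about the grasp point (TCP): chock frame rotated by p about x through point (0,.0175,.063)
    def f(q):
        Q=loc(P,q[0],q[1],a0)-[0,0,q[2]]
        return chock(Q@Ro.from_euler("x",q[3]).as_matrix())
    r=min([least_squares(f,[*o,zb,p],loss="soft_l1",f_scale=.002,x_scale=[.01,.01,.01,.1]) for p in(p0-.3,p0,p0+.3)],key=lambda r:r.cost)
    print(n,"chock x y zb",np.round(r.x[:3],4),"pitch",r.x[3].round(3),"cost",r.cost*1e3,np.median(np.abs(f(r.x))).round(5),len(P),"bay",np.round(loc(np.array([[*r.x[:3]]]),.5183,-.295,-.166),4))
E
python3 mg.py .08 .35 scene side wrist; python3 -c "
import cv2,numpy as np
b=cv2.imread('pics/scene21.png')[120:240,140:260];c=cv2.imread('pics/side21.png')[190:310,310:430];a=cv2.imread('pics/wrist21.png')
cv2.imwrite('pics/x21.png',np.vstack([np.hstack([cv2.resize(b,(300,300)),cv2.resize(c,(300,300))]),cv2.resize(a[100:400,100:540],(600,290))]))"
```

```text
t 24.62 tcp [ 0.539  -0.1768  0.1423] yaw a -0.1658 tilt [-0.001  0.003 -1.   ] gap 0.153 F [ 0.1  0.  -1.8]
scene pulley in bay x y a [0.004  0.0011 0.0457] med 1.22 614
side pulley in bay x y a [0.0036 0.004  0.0436] med 0.97 752
scene chock x y zb [ 0.5316 -0.2124  0.1038] pitch -0.97 cost 0.11693896805549708 0.00088 130 bay [[-0.0006  0.0837  0.1038]]
side chock x y zb [ 0.5382 -0.1781  0.1063] pitch 2.12 cost 0.023816037655088627 0.00065 71 bay [[0.0003 0.1186 0.1063]]
wrist chock x y zb [ 0.5369 -0.1978  0.0679] pitch 0.419 cost 0.010232406961841118 0.00031 92 bay [[0.0023 0.0989 0.0679]]
```

View pics/x21.png

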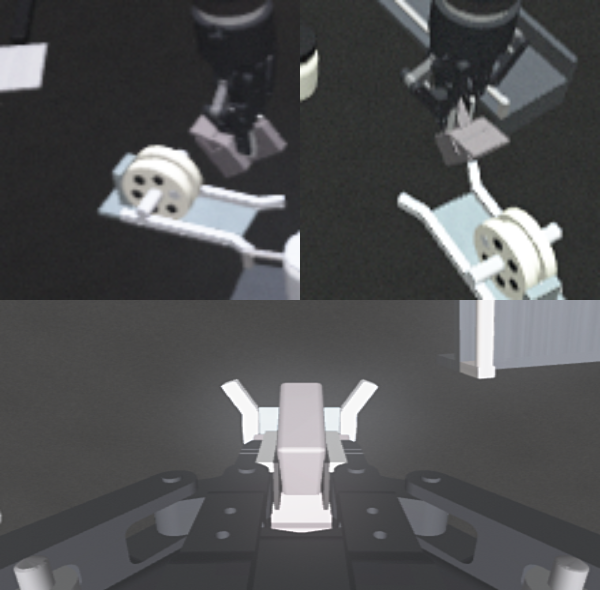

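```bash
cat > mg2.py <<'E'
from h import *
import sys
s=env.get_state();T=s["ee_pos"]
R=Ro.from_rotvec(s["tcp_rot"]).as_matrix();a0=np.arctan2(R[1,1],R[0,1])
def shape(P,q): # P in frame: origin TCP, x axle, y tool x, z up ; q = y,z offset of origin + pitch
    c=Ro.from_euler("x",q[2]).as_matrix()
    return chock((P-[q[3],q[0],q[1]])@c)
allP=[]
for n in sys.argv[1:]:
    d=np.load(f"c_{n}.npz");W=d["w"].reshape(-1,3);F=d["f"].reshape(-1,3).astype(int)
    L=loc(W,T[0],T[1],a0);L[:,2]-=T[2]
    m=(np.abs(L[:,0])<.024)&(L[:,1]>-.09)&(L[:,1]<.05)&(L[:,2]<.03)&(L[:,2]>-.085)&(W[:,2]>.022)&(F.min(1)>85)&(np.hypot(L[:,1],L[:,2])<.09)
    P=L[m];
    if len(P)<40: print(n,"few");continue
    best=None
    for p in np.arange(-1.6,1.7,.2):
        c=Ro.from_euler("x",p).as_matrix(); o=-(c@[0,.0175,.063])
        r=least_squares(lambda q:shape(P,q),[o[1],o[2],p,0],loss="soft_l1",f_scale=.002,x_scale=[.01,.01,.1,.01],bounds=([-.1,-.1,-2,-.003],[.1,.1,2,.003]))
        if best is None or r.cost<best.cost: best=r
    q=best.x;c=Ro.from_euler("x",q[2]).as_matrix()
    print(n,"origin rel TCP y,z",q[:2].round(4),"pitch",q[2].round(3),"TCP in chock frame",(c.T@(-np.array([q[3],q[0],q[1]]))).round(4),"med",np.median(np.abs(shape(P,q))).round(5),len(P),best.cost*1e3)
E
python3 mg2.py scene side wrist
```

```text
scene origin rel TCP y,z [-0.0457 -0.023 ] pitch -0.966 TCP in chock frame [-0.001   0.0071  0.0507] med 0.00103 262 0.421609049560719
side origin rel TCP y,z [-0.0492 -0.0216] pitch -0.83 TCP in chock frame [-0.001   0.0173  0.0508] med 0.00138 331 0.695551880063715
wrist origin rel TCP y,z [ 0.0238 -0.0262] pitch 1.114 TCP in chock frame [-0.003   0.013   0.0329] med 0.00199 7679 24.14198642860478
```

The pulley is unharmed, now 1 to 4 mm from the stop. The chock is pitched about 50° nose-up in the jaws. I'll tilt the tool to level it, set it flat on open mat, and regrip it upright.

>>> {"fn": "move_arm", "kwargs": {
  "commands": [
    {"claw": 0,"dx": 0.05,"dy": -0.09,"dz": -0.04,"rx": 0,"ry": 0.02,"rz": 0},
    {"claw": 0,"dx": 0.1,"dy": -0.2,"dz": -0.06,"rx": 0,"ry": 0.045,"rz": 0},
    {"claw": 0,"dx": 0.15,"dy": -0.3,"dz": -0.06,"rx": 0,"ry": 0.07,"rz": 0},
    {"claw": 0,"dx": 0.196,"dy": -0.364,"dz": -0.06,"rx": 0,"ry": 0.095,"rz": 0},
    {"claw": 0,"dx": 0.196,"dy": -0.364,"dz": -0.06,"rx": 0,"ry": 0.115,"rz": 0},
    {"claw": 0,"dx": 0.196,"dy": -0.364,"dz": -0.06,"rx": 0,"ry": 0.115,"rz": 0},
    {"claw": 0,"dx": 0.196,"dy": -0.364,"dz": -0.06,"rx": 0,"ry": 0.115,"rz": 0}
  ]
}}

```text
clock: 25.65
ee_pos: [0.4399, -0.1003, 0.1586]
tcp_rot: [-1.967, -1.665, -0.741]
ft_force: [-0.1, 0.5, -1.1]
finger_gap: 0.154
```

```bash
python3 look.py 22 side scene; python3 - <<'E'
import cv2,numpy as np
b=cv2.imread('pics/scene22.png')[80:260,180:360];c=cv2.imread('pics/side22.png')[150:330,230:410]
cv2.imwrite('pics/x22.png',np.hstack([cv2.resize(b,(390,390)),cv2.resize(c,(390,390))]))
E
python3 mg2.py scene side
```

```text
t 25.65 tcp [ 0.4399 -0.1003  0.1586] yaw a -0.1661 tilt [ 0.66  -0.    -0.751] gap 0.154 F [-0.1  0.5 -1.1]
scene origin rel TCP y,z [-0.0196 -0.0465] pitch -0.25 TCP in chock frame [-0.0026  0.0075  0.0499] med 0.00132 254 0.48519967055619634
side origin rel TCP y,z [-0.0175 -0.0472] pitch -0.257 TCP in chock frame [-0.0001  0.0049  0.0501] med 0.00117 301 0.47626458671635086
```

View pics/x22.png

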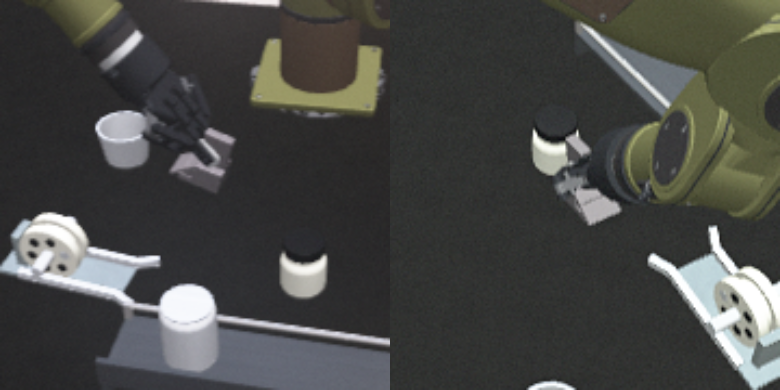

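>>> {"fn": "move_arm", "kwargs": {
  "commands": [
    {"claw": 0,"dx": -0.07,"dy": 0,"dz": 0.08,"rx": 0,"ry": 0.015,"rz": 0},
    {"claw": 0,"dx": -0.14,"dy": 0,"dz": 0.16,"rx": 0,"ry": 0.03,"rz": 0},
    {"claw": 0,"dx": -0.195,"dy": 0,"dz": 0.222,"rx": 0,"ry": 0.036,"rz": 0},
    {"claw": 0,"dx": -0.214,"dy": 0,"dz": 0.243,"rx": 0,"ry": 0.036,"rz": 0},
    {"claw": 0,"dx": -0.221,"dy": 0,"dz": 0.252,"rx": 0,"ry": 0.036,"rz": 0},
    {"claw": 0,"dx": -0.221,"dy": 0,"dz": 0.252,"rx": 0,"ry": 0.036,"rz": 0}
  ]
}}

```text
clock: 26.5
ee_pos: [0.4404, -0.0997, 0.0596]
tcp_rot: [-1.807, -1.532, -0.928]
ft_force: [0.9, 0.4, -0.9]
finger_gap: 0.153
```

```bash
python3 look.py 23 side scene; python3 - <<'E'
import cv2,numpy as np
b=cv2.imread('pics/scene23.png')[80:260,180:360];c=cv2.imread('pics/side23.png')[150:330,230:410]
cv2.imwrite('pics/x23.png',np.hstack([cv2.resize(b,(390,390)),cv2.resize(c,(390,390))]))
E
python3 mg2.py scene side
```

```text
t 26.5 tcp [ 0.4404 -0.0997  0.0596] yaw a -0.165 tilt [ 0.812  0.002 -0.584] gap 0.153 F [ 0.9  0.4 -0.9]
scene origin rel TCP y,z [-0.0082 -0.0482] pitch -0.027 TCP in chock frame [-0.003   0.0069  0.0484] med 0.00127 205 0.3021492450819806
side origin rel TCP y,z [-0.0076 -0.0492] pitch -0.026 TCP in chock frame [0.0004 0.0064 0.0494] med 0.00125 129 0.33142332627585575
```

View pics/x23.png

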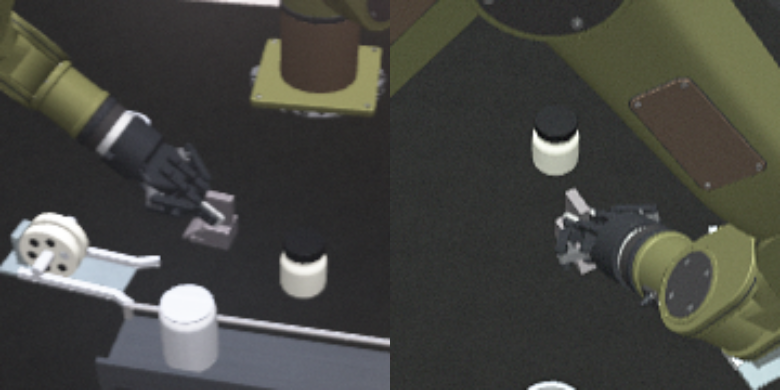

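>>> {"fn": "move_arm", "kwargs": {
  "commands": [
    {"claw": 0,"dx": -0.015,"dy": 0,"dz": 0.011,"rx": 0,"ry": 0,"rz": 0},
    {"claw": 0,"dx": -0.025,"dy": 0,"dz": 0.018,"rx": 0,"ry": 0,"rz": 0},
    {"claw": 0,"dx": -0.028,"dy": 0,"dz": 0.02,"rx": 0,"ry": 0,"rz": 0},
    {"claw": 0.2,"dx": -0.028,"dy": 0,"dz": 0.02,"rx": 0,"ry": 0,"rz": 0},
    {"claw": 0.5,"dx": -0.028,"dy": 0,"dz": 0.02,"rx": 0,"ry": 0,"rz": 0},
    {"claw": 0.75,"dx": -0.028,"dy": 0,"dz": -0.02,"rx": 0,"ry": 0,"rz": 0},
    {"claw": 0.75,"dx": -0.02,"dy": 0,"dz": -0.18,"rx": 0,"ry": 0,"rz": 0},
    {"claw": 0.75,"dx": 0.05,"dy": 0,"dz": -0.38,"rx": 0,"ry": -0.02,"rz": 0},
    {"claw": 0.75,"dx": 0.2,"dy": 0,"dz": -0.5,"rx": 0,"ry": -0.045,"rz": 0},
    {"claw": 0.75,"dx": 0.3,"dy": 0,"dz": -0.5,"rx": 0,"ry": -0.07,"rz": 0}
  ]
}}

```text
clock: 27.85
ee_pos: [0.43, -0.1716, 0.2226]
tcp_rot: [-2.118, -1.787, -0.548]
ft_force: [0.9, 0.4, -0.8]
finger_gap: 0.749
```

```bash
python3 look.py 24 side scene; python3 - <<'E'
import cv2,numpy as np
b=cv2.imread('pics/scene24.png')[80:260,180:360];c=cv2.imread('pics/side24.png')[150:330,230:410]
cv2.imwrite('pics/x24.png',np.hstack([cv2.resize(b,(390,390)),cv2.resize(c,(390,390))]))
E
python3 mc.py .439 -.107 -.166 0 scene side;python3 mq.py scene side
```

```text
t 27.85 tcp [ 0.43   -0.1716  0.2226] yaw a -0.1704 tilt [ 0.48   0.006 -0.877] gap 0.749 F [ 0.9  0.4 -0.8]
scene chock [ 0.4387 -0.1082 -0.1783] med 1.0 415
side chock [ 0.4395 -0.1066 -0.1526] med 0.85 537
scene pulley in bay x y a [0.0038 0.0012 0.0431] med 1.1 613
side pulley in bay x y a [0.0036 0.0039 0.0401] med 0.98 753
```

View pics/x24.png

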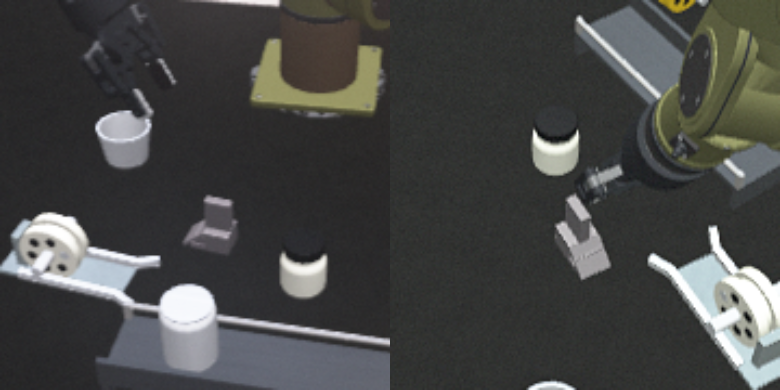

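>>> {"fn": "move_arm", "kwargs": {
  "commands": [
    {"claw": 0.75,"dx": 0.08,"dy": -0.006,"dz": 0.07,"rx": 0,"ry": -0.025,"rz": 0},
    {"claw": 0.75,"dx": 0.205,"dy": -0.006,"dz": 0.188,"rx": 0,"ry": -0.055,"rz": 0},
    {"claw": 0.75,"dx": 0.205,"dy": -0.006,"dz": 0.188,"rx": 0,"ry": -0.081,"rz": 0},
    {"claw": 0.75,"dx": 0.205,"dy": -0.006,"dz": 0.188,"rx": 0,"ry": -0.081,"rz": 0},
    {"claw": 0.75,"dx": 0.205,"dy": -0.006,"dz": 0.188,"rx": 0,"ry": -0.081,"rz": 0}
  ]
}}

```text
clock: 28.58
ee_pos: [0.4396, -0.0885, 0.1991]
tcp_rot: [-2.396, -2.028, 0.001]
ft_force: [-0.0, -0.3, 1.1]
finger_gap: 0.753
```

```bash
python3 look.py 25 wrist; python3 mc.py .439 -.1075 -.166 0 wrist
```

```text
t 28.57 tcp [ 0.4396 -0.0885  0.1991] yaw a -0.1663 tilt [ 0.001 -0.002 -1.   ] gap 0.753 F [-0.  -0.3  1.1]
wrist chock [ 0.441  -0.1055 -0.1667] med 0.37 2261
```

>>> {"fn": "move_arm", "kwargs": {
  "commands": [
    {"claw": 0.75,"dx": -0.004,"dy": 0.012,"dz": 0.15,"rx": 0,"ry": 0,"rz": 0},
    {"claw": 0.75,"dx": -0.004,"dy": 0.012,"dz": 0.3,"rx": 0,"ry": 0,"rz": 0},
    {"claw": 0.75,"dx": -0.004,"dy": 0.012,"dz": 0.42,"rx": 0,"ry": 0,"rz": 0},
    {"claw": 0.75,"dx": -0.004,"dy": 0.012,"dz": 0.46,"rx": 0,"ry": 0,"rz": 0},
    {"claw": 0.75,"dx": -0.004,"dy": 0.012,"dz": 0.46,"rx": 0,"ry": 0,"rz": 0},
    {"claw": 0.3,"dx": -0.004,"dy": 0.012,"dz": 0.46,"rx": 0,"ry": 0,"rz": 0},
    {"claw": 0,"dx": -0.004,"dy": 0.012,"dz": 0.46,"rx": 0,"ry": 0,"rz": 0},
    {"claw": 0,"dx": -0.004,"dy": 0.012,"dz": 0.46,"rx": 0,"ry": 0,"rz": 0},
    {"claw": 0,"dx": -0.004,"dy": 0.012,"dz": 0.46,"rx": 0,"ry": 0,"rz": 0},
    {"claw": 0,"dx": -0.004,"dy": 0.012,"dz": 0.46,"rx": 0,"ry": 0,"rz": 0}
  ]
}}

```text
clock: 29.88
ee_pos: [0.4436, -0.0896, 0.0622]
tcp_rot: [2.397, 2.03, 0.001]
ft_force: [-1.6, -0.2, 4.0]
finger_gap: 0.153
```

```bash
python3 look.py 26 side scene; python3 mg2.py scene side
```

```text
t 29.88 tcp [ 0.4436 -0.0896  0.0622] yaw a -0.1656 tilt [-0.     0.001 -1.   ] gap 0.153 F [-1.6 -0.2  4. ]
scene origin rel TCP y,z [-0.0188 -0.0609] pitch -0.006 TCP in chock frame [-0.0016  0.0184  0.061 ] med 0.00111 138 0.19302910567035117
side origin rel TCP y,z [-0.0172 -0.0616] pitch -0.006 TCP in chock frame [0.0026 0.0169 0.0617] med 0.00157 239 0.5641852623097914
```

>>> {"fn": "move_arm", "kwargs": {
  "commands": [
    {"claw": 0,"dx": 0,"dy": 0,"dz": -0.08,"rx": 0,"ry": 0,"rz": 0},
    {"claw": 0,"dx": 0,"dy": 0,"dz": -0.22,"rx": 0,"ry": 0,"rz": 0},
    {"claw": 0,"dx": -0.06,"dy": 0.08,"dz": -0.27,"rx": 0,"ry": 0,"rz": 0},
    {"claw": 0,"dx": -0.15,"dy": 0.19,"dz": -0.27,"rx": 0,"ry": 0,"rz": 0},
    {"claw": 0,"dx": -0.23,"dy": 0.3,"dz": -0.27,"rx": 0,"ry": 0,"rz": 0},
    {"claw": 0,"dx": -0.281,"dy": 0.362,"dz": -0.25,"rx": 0,"ry": 0,"rz": 0},
    {"claw": 0,"dx": -0.281,"dy": 0.362,"dz": -0.15,"rx": 0,"ry": 0,"rz": 0},
    {"claw": 0,"dx": -0.281,"dy": 0.362,"dz": -0.1,"rx": 0,"ry": 0,"rz": 0},
    {"claw": 0,"dx": -0.281,"dy": 0.362,"dz": -0.1,"rx": 0,"ry": 0,"rz": 0}
  ]
}}

```text
clock: 31.1
ee_pos: [0.5349, -0.19, 0.0902]
tcp_rot: [-2.395, -2.028, 0.003]
ft_force: [0.1, -0.9, -1.1]
finger_gap: 0.153
```

```bash
python3 look.py 27 wrist side scene; python3 mg2.py scene side; python3 mq.py side;python3 mh.py .534 -.208 -.166 .03 wrist side; python3 - <<'E'
import cv2,numpy as np
b=cv2.imread('pics/scene27.png')[120:240,130:250];c=cv2.imread('pics/side27.png')[200:320,310:430];a=cv2.imread('pics/wrist27.png')
cv2.imwrite('pics/x27.png',np.vstack([np.hstack([cv2.resize(b,(300,300)),cv2.resize(c,(300,300))]),cv2.resize(a[100:400,100:540],(600,290))]))
E
```

```text
t 31.1 tcp [ 0.5349 -0.19    0.0902] yaw a -0.1656 tilt [ 0.001 -0.004 -1.   ] gap 0.153 F [ 0.1 -0.9 -1.1]
scene origin rel TCP y,z [-0.0645 -0.0449] pitch -0.949 TCP in chock frame [-0.003   0.001   0.0785] med 0.00404 402 3.469043161088621
side origin rel TCP y,z [-0.0715 -0.0339] pitch -0.95 TCP in chock frame [0.003  0.014  0.0779] med 0.0026 540 3.1120316856892716
side pulley in bay x y a [0.0038 0.0037 0.0412] med 1.02 748
wrist chock [ 0.5334 -0.206  -0.1655  0.0278] 0.00021 2395
side chock [ 0.5334 -0.2072 -0.1543  0.0292] 0.00093 411
```

View pics/x27.png

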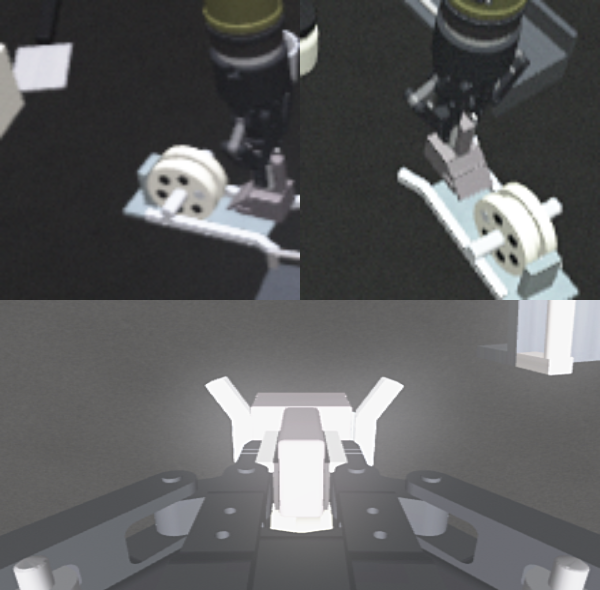

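The chock is level, centred between the rails at bay (0, 0.090), with its nose clear of the rim. Lowering to the mat.

>>> {"fn": "move_arm", "kwargs": {
  "commands": [
    {"claw": 0,"dx": 0,"dy": 0,"dz": 0.04,"rx": 0,"ry": 0,"rz": 0},
    {"claw": 0,"dx": 0,"dy": 0,"dz": 0.07,"rx": 0,"ry": 0,"rz": 0},
    {"claw": 0,"dx": 0,"dy": 0,"dz": 0.083,"rx": 0,"ry": 0,"rz": 0},
    {"claw": 0,"dx": 0,"dy": 0,"dz": 0.09,"rx": 0,"ry": 0,"rz": 0},
    {"claw": 0,"dx": 0,"dy": 0,"dz": 0.09,"rx": 0,"ry": 0,"rz": 0}
  ]
}}

```text
clock: 31.88
ee_pos: [0.5366, -0.1908, 0.0647]
tcp_rot: [-2.398, -2.03, 0.0]
ft_force: [0.2, 0.1, -0.6]
finger_gap: 0.155
```

```bash
python3 look.py 28 wrist side; python3 mq.py side;python3 mh.py .534 -.208 -.166 .002 wrist side
```

```text
t 31.88 tcp [ 0.5366 -0.1908  0.0647] yaw a -0.1659 tilt [ 0. -0. -1.] gap 0.155 F [ 0.2  0.1 -0.6]
side pulley in bay x y a [0.0037 0.0038 0.0426] med 1.08 751
wrist chock [ 0.5318 -0.204  -0.2336  0.0011] 0.00177 3933
side chock [ 0.5336 -0.2097 -0.156   0.0017] 0.00131 477
```

>>> {"fn": "move_arm", "kwargs": {
  "commands": [
    {"claw": 0,"dx": -0.01,"dy": 0,"dz": 0.003,"rx": 0,"ry": 0,"rz": 0},
    {"claw": 0,"dx": -0.03,"dy": 0,"dz": 0.004,"rx": 0,"ry": 0,"rz": 0},
    {"claw": 0,"dx": -0.055,"dy": 0,"dz": 0.004,"rx": 0,"ry": 0,"rz": 0},
    {"claw": 0,"dx": -0.08,"dy": 0,"dz": 0.004,"rx": 0,"ry": 0,"rz": 0},
    {"claw": 0,"dx": -0.095,"dy": 0,"dz": 0.004,"rx": 0,"ry": 0,"rz": 0},
    {"claw": 0,"dx": -0.103,"dy": 0,"dz": 0.004,"rx": 0,"ry": 0,"rz": 0}
  ]
}}

```text
clock: 32.72
ee_pos: [0.5314, -0.2217, 0.0636]
tcp_rot: [-2.398, -2.029, -0.0]
ft_force: [0.0, 0.8, -1.6]
finger_gap: 0.154
```

```bash
python3 look.py 29 wrist side scene; python3 mq.py side;python3 mh.py .529 -.239 -.166 .002 wrist side;  python3 - <<'E'
import cv2,numpy as np
b=cv2.imread('pics/scene29.png')[120:240,130:250];c=cv2.imread('pics/side29.png')[200:320,310:430]
cv2.imwrite('pics/x29.png',np.hstack([cv2.resize(b,(390,390)),cv2.resize(c,(390,390))]))
E
```

```text
t 32.73 tcp [ 0.5314 -0.2217  0.0636] yaw a -0.1664 tilt [ 0. -0. -1.] gap 0.154 F [ 0.   0.8 -1.6]
side pulley in bay x y a [0.0035 0.0041 0.0414] med 1.06 763
wrist chock [ 0.5272 -0.2349 -0.2248  0.0009] 0.00145 3959
side chock [ 0.5283 -0.241  -0.1412  0.0016] 0.00136 322
```

View pics/x29.png

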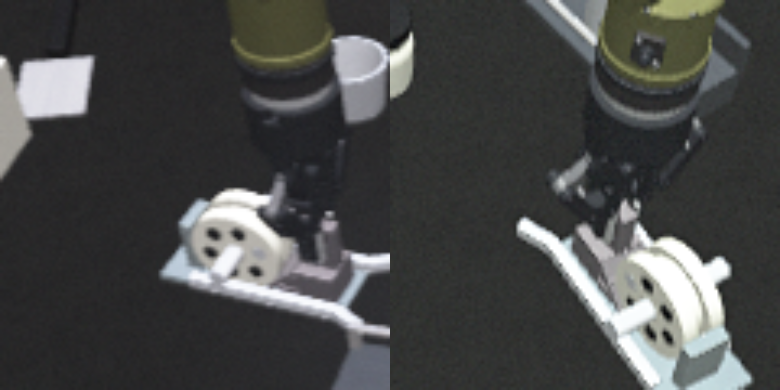

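>>> {"fn": "move_arm", "kwargs": {
  "commands": [
    {"claw": 0,"dx": -0.005,"dy": 0,"dz": 0.002,"rx": 0,"ry": 0,"rz": 0},
    {"claw": 0,"dx": -0.01,"dy": 0,"dz": 0.003,"rx": 0,"ry": 0,"rz": 0},
    {"claw": 0,"dx": -0.014,"dy": 0,"dz": 0.003,"rx": 0,"ry": 0,"rz": 0},
    {"claw": 0,"dx": -0.014,"dy": 0,"dz": 0.003,"rx": 0,"ry": 0,"rz": 0}
  ]
}}

```text
clock: 33.38
ee_pos: [0.5308, -0.2255, 0.0627]
tcp_rot: [2.398, 2.03, -0.0]
ft_force: [-0.2, -0.1, -1.5]
finger_gap: 0.153
```

```bash
python3 look.py 30 side; python3 mq.py side;python3 mh.py .529 -.242 -.166 .002 side
```

```text
t 33.38 tcp [ 0.5308 -0.2255  0.0627] yaw a -0.1659 tilt [-0.  0. -1.] gap 0.153 F [-0.2 -0.1 -1.5]
side pulley in bay x y a [0.0037 0.0035 0.0376] med 1.04 757
side chock [ 0.5279 -0.2441 -0.1574  0.0011] 0.00142 296
```

>>> {"fn": "move_arm", "kwargs": {
  "commands": [
    {"claw": 0,"dx": -0.005,"dy": 0,"dz": 0.001,"rx": 0,"ry": 0,"rz": 0},
    {"claw": 0,"dx": -0.009,"dy": 0,"dz": 0.002,"rx": 0,"ry": 0,"rz": 0},
    {"claw": 0,"dx": -0.009,"dy": 0,"dz": 0.002,"rx": 0,"ry": 0,"rz": 0}
  ]
}}

```text
clock: 33.8
ee_pos: [0.5305, -0.2269, 0.0623]
tcp_rot: [-2.396, -2.029, -0.003]
ft_force: [-0.5, 4.6, 2.2]
finger_gap: 0.156
```

```bash
python3 look.py 31 side; python3 mq.py side;python3 mh.py .529 -.242 -.166 .002 side
```

```text
t 33.8 tcp [ 0.5305 -0.2269  0.0623] yaw a -0.1652 tilt [ 0.003  0.    -1.   ] gap 0.156 F [-0.5  4.6  2.2]
side pulley in bay x y a [0.0035 0.0034 0.0398] med 1.15 775
side chock [ 0.5275 -0.2441 -0.1607  0.001 ] 0.00111 285
```

The chock now touches the pulley (4.6 N along the bay). I'll lower it the last millimetre, release it and lift away.

>>> {"fn": "move_arm", "kwargs": {
  "commands": [
    {"claw": 0,"dx": 0.001,"dy": 0,"dz": 0.004,"rx": 0,"ry": 0,"rz": 0},
    {"claw": 0,"dx": 0.001,"dy": 0,"dz": 0.004,"rx": 0,"ry": 0,"rz": 0},
    {"claw": 0.25,"dx": 0.001,"dy": 0,"dz": 0.004,"rx": 0,"ry": 0,"rz": 0},
    {"claw": 0.5,"dx": 0.001,"dy": 0,"dz": 0.004,"rx": 0,"ry": 0,"rz": 0},
    {"claw": 0.5,"dx": 0.001,"dy": 0,"dz": 0.004,"rx": 0,"ry": 0,"rz": 0},
    {"claw": 0.5,"dx": 0.001,"dy": 0,"dz": -0.05,"rx": 0,"ry": 0,"rz": 0},
    {"claw": 0.5,"dx": 0.001,"dy": 0,"dz": -0.2,"rx": 0,"ry": 0,"rz": 0},
    {"claw": 0.5,"dx": 0.001,"dy": 0,"dz": -0.4,"rx": 0,"ry": 0,"rz": 0},
    {"claw": 0.5,"dx": 0.15,"dy": 0,"dz": -0.5,"rx": 0,"ry": 0,"rz": 0},
    {"claw": 0.5,"dx": 0.3,"dy": 0,"dz": -0.5,"rx": 0,"ry": 0,"rz": 0}
  ]
}}

```text
clock: 35.1
ee_pos: [0.5477, -0.1395, 0.217]
tcp_rot: [2.394, 2.023, 0.008]
ft_force: [0.5, 0.2, -0.1]
finger_gap: 0.498
```

```bash
python3 look.py 32 side scene wrist; python3 mq.py scene side;python3 mc.py .528 -.244 -.166 0 scene side wrist; python3 mh.py .528 -.244 -.166 .001 scene side; python3 m1.py | grep -E "both (jar|can|bottle|cup)";  python3 - <<'E'
import cv2,numpy as np
b=cv2.imread('pics/scene32.png')[120:240,130:250];c=cv2.imread('pics/side32.png')[200:320,310:430]
cv2.imwrite('pics/x32.png',np.hstack([cv2.resize(b,(390,390)),cv2.resize(c,(390,390))]))
E
```

```text
t 35.1 tcp [ 0.5477 -0.1395  0.217 ] yaw a -0.1677 tilt [-0.001  0.009 -1.   ] gap 0.498 F [ 0.5  0.2 -0.1]
scene pulley in bay x y a [0.004  0.0005 0.046 ] med 1.21 614
side pulley in bay x y a [0.0036 0.0036 0.0332] med 1.07 765
scene chock [ 0.5291 -0.2593 -0.0549] med 6.95 835
side chock [ 0.5218 -0.2635 -0.2764] med 5.9 671
wrist chock [ 0.5282 -0.2587 -0.0557] med 9.21 3926
scene chock [ 0.527  -0.245  -0.2357  0.0039] 0.0018 359
side chock [ 0.5275 -0.2471 -0.147   0.001 ] 0.00123 303
both jar [0.5044 0.0326] 0.00235064650919404
both can [ 0.6808 -0.0784] 0.0013324898950888887
both bottle [0.7194 0.3118] 0.01869352589765465
both cup [ 0.2611 -0.2709] 0.005211782676957593
  return _methods._mean(a, axis=axis, dtype=dtype,
  ret = ret.dtype.type(ret / rcount)
```

View pics/x32.png

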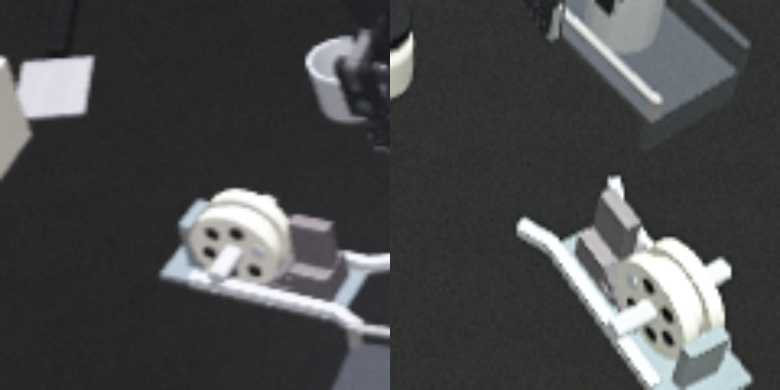

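View pics/wrist32.png

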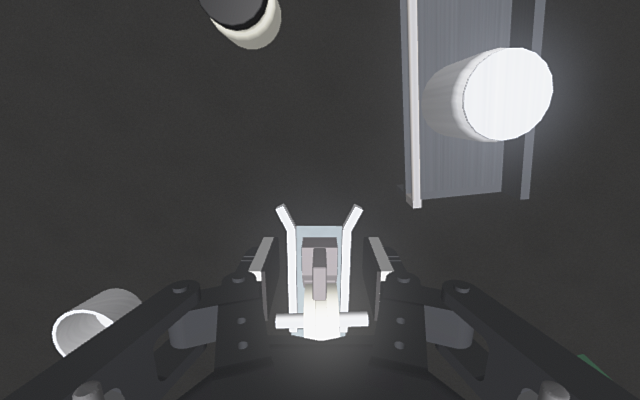

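It looks right: the chock is flat, nose to the pulley, between the rails. A cleaner measurement of the chock alone before handing in.

```bash
python3 look.py 33 side scene wrist; python3 - <<'E'
from h import *
for n in ("scene","side","wrist"):
    d=np.load(f"c_{n}.npz");W=d["w"].reshape(-1,3)
    L=loc(W,.5183,-.295,-.166)
    m=(np.abs(L[:,0])<.026)&(L[:,1]>.045)&(L[:,1]<.105)&(L[:,2]>.015)&(L[:,2]<.085)
    P=L[m]
    def f(q):
        Q=loc(P,q[0],q[1],q[2])-[0,0,q[3]]
        return chock(Q@Ro.from_euler("x",q[4]).as_matrix())
    r=least_squares(f,[0,.053,0,0,0],loss="soft_l1",f_scale=.002,x_scale=[.01,.01,.1,.01,.1]);print(n,"chock in bay x y yaw zb pitch",np.round(r.x,4),np.median(np.abs(f(r.x))).round(5),len(P))
E
python3 mq.py scene side
```

```text
t 35.25 tcp [ 0.5457 -0.1378  0.2136] yaw a -0.1627 tilt [-0.     0.002 -1.   ] gap 0.499 F [-0.2  0.6 -0.2]
scene chock in bay x y yaw zb pitch [ 0.0009  0.0514 -0.0171  0.0011  0.0098] 0.0009 343
side chock in bay x y yaw zb pitch [ 0.0004  0.0527 -0.0268  0.0003 -0.0007] 0.00087 341
wrist chock in bay x y yaw zb pitch [0.0045 0.0553 0.0125 0.0007 0.0041] 0.00038 1719
scene pulley in bay x y a [0.0038 0.0006 0.0393] med 1.32 618
side pulley in bay x y a [0.0037 0.0037 0.0375] med 1.11 768
```

All conditions check out with margin: separation is about 50 mm, the chock is flat at z≈0, and both are at rest. Handing in.

```bash
python3 -c "
from station import env
print(env.sign_off())"
```

```text
the job is handed in; nothing more can be done
None
```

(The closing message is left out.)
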